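# Close the refilled storage jars from the pile of lids

### The job

The four glass jars have just been refilled, and their beech lids are piled up on the worktop. Take the pile apart and close every jar with the one lid that fits it, each lid flat and fully home with its plug in the mouth. Do not push about or knock over the jars, nor the pepper jar and the salt shaker that stand among them.

Things in the scene. Friction and masses are not known exactly. Their poses are not given: they have to be found in the camera images.
- lid_36: loose lid of pale beech, 36 mm across: a disc 11 mm thick (grip it across its round edge) over a smaller tapered silicone plug 9 mm deep (17 mm across at its foot, 21 mm at the disc); 20 mm high in all. Origin at the centre of the plug's underside, z up along its axis: the disc spans 9 to 20 mm above the origin. At the start the lids are piled plugs down, each up to 4 mm off centre on the next larger, the smallest on top.
- lid_47: loose lid of pale beech, 47 mm across: a disc 11 mm thick (grip it across its round edge) over a smaller tapered silicone plug 9 mm deep (28 mm across at its foot, 32 mm at the disc); 20 mm high in all. Origin at the centre of the plug's underside, z up along its axis: the disc spans 9 to 20 mm above the origin. At the start the lids are piled plugs down, each up to 4 mm off centre on the next larger, this one in the middle.
- lid_58: loose lid of pale beech, 58 mm across: a disc 11 mm thick (grip it across its round edge) over a smaller tapered silicone plug 9 mm deep (39 mm across at its foot, 43 mm at the disc); 20 mm high in all. Origin at the centre of the plug's underside, z up along its axis: the disc spans 9 to 20 mm above the origin. At the start the lids are piled plugs down, each up to 4 mm off centre on the next larger, this one in the middle.
- lid_69: loose lid of pale beech, 69 mm across: a disc 11 mm thick (grip it across its round edge) over a smaller tapered silicone plug 9 mm deep (50 mm across at its foot, 54 mm at the disc); 20 mm high in all. Origin at the centre of the plug's underside, z up along its axis: the disc spans 9 to 20 mm above the origin. At the start the lids are piled plugs down, each up to 4 mm off centre on the next larger, the largest at the bottom on the worktop.
- jar_36: open round glass jar holding mustard seeds, 40 mm across the body, 85 mm high, with a round mouth 27 mm across inside and 34 mm across its flat rim; contents lie well below the mouth. It stands loose and upright on the worktop. Origin at the centre of its underside, z up; the mouth is centred 85 mm above. Only the 36 mm lid fits: fully home, its plug is in the mouth and the wooden disc bears flat on the rim, so the lid's origin is 76 mm above the jar's.
- jar_47: open round glass jar holding chickpeas, 51 mm across the body, 105 mm high, with a round mouth 38 mm across inside and 45 mm across its flat rim; contents lie well below the mouth. It stands loose and upright on the worktop. Origin at the centre of its underside, z up; the mouth is centred 105 mm above. Only the 47 mm lid fits: fully home, its plug is in the mouth and the wooden disc bears flat on the rim, so the lid's origin is 96 mm above the jar's.
- jar_58: open round glass jar holding hazelnuts, 62 mm across the body, 125 mm high, with a round mouth 49 mm across inside and 56 mm across its flat rim; contents lie well below the mouth. It stands loose and upright on the worktop. Origin at the centre of its underside, z up; the mouth is centred 125 mm above. Only the 58 mm lid fits: fully home, its plug is in the mouth and the wooden disc bears flat on the rim, so the lid's origin is 116 mm above the jar's.
- jar_69: open round glass jar holding sugar cubes, 73 mm across the body, 95 mm high, with a round mouth 60 mm across inside and 67 mm across its flat rim; contents lie well below the mouth. It stands loose and upright on the worktop. Origin at the centre of its underside, z up; the mouth is centred 95 mm above. Only the 69 mm lid fits: fully home, its plug is in the mouth and the wooden disc bears flat on the rim, so the lid's origin is 86 mm above the jar's.
- pepper_jar: bystander: closed spice jar with a black cap and dark label, 41 mm across, 105 mm high, standing among the work. Origin at the centre of its underside, z up
- salt_shaker: bystander: salt shaker with a pale domed top, 44 mm across, 90 mm high, standing among the work. Origin at the centre of its underside, z up

How it is judged (in metres and radians):
At the end, for the whole second after the job is handed in: Each lid sits on the jar of its own size: within 7 mm of the jar's axis, level with it within 0.08 rad, its plug at least 6.5 mm into the mouth (disc within 2.5 mm of the rim); every jar stands upright on the worktop; all is released and at rest (z of lid_36 in the frame of jar_36 between 0.073 and 0.0785 m and horizontal distance between lid_36 and jar_36 below 0.007 m and angle between the z axis of lid_36 and the z axis of jar_36, either way round below 0.08 rad and angle between each of jar_36, jar_47, jar_58, jar_69's own z axis and vertical below 0.1 rad and height (world z) of each of jar_36, jar_47, jar_58, jar_69 below 0.01 m and linear speed of each of lid_36, jar_36, lid_47, jar_47, lid_58, jar_58, lid_69, jar_69 below 0.02 m/s and z of lid_47 in the frame of jar_47 between 0.093 and 0.0985 m and horizontal distance between lid_47 and jar_47 below 0.007 m and angle between the z axis of lid_47 and the z axis of jar_47, either way round below 0.08 rad and z of lid_58 in the frame of jar_58 between 0.113 and 0.1185 m and horizontal distance between lid_58 and jar_58 below 0.007 m and angle between the z axis of lid_58 and the z axis of jar_58, either way round below 0.08 rad and z of lid_69 in the frame of jar_69 between 0.083 and 0.0885 m and horizontal distance between lid_69 and jar_69 below 0.007 m and angle between the z axis of lid_69 and the z axis of jar_69, either way round below 0.08 rad); the robot touches nothing.
It fails at once if a jar is pushed more than 30 mm from where it stood, or tipped over (distance of any of jar_36, jar_47, jar_58, jar_69 from where it was at the start of the episode above 0.03 m or angle between any of jar_36, jar_47, jar_58, jar_69's own z axis and vertical above 0.5 rad).
It fails at once if the pepper jar or the salt shaker is pushed more than 30 mm or knocked over (distance of any of pepper_jar, salt_shaker from where it was at the start of the episode above 0.03 m or angle between any of pepper_jar, salt_shaker's own z axis and vertical above 0.5 rad).
It also fails if it takes over 120 s, if anything falls off the work surface, if the arm or the gripper's body presses on something with over 40 N, if the wrist force passes 120 N, or if a joint passes its speed limit or range.

### The arm

A 6-joint arm with a two-finger parallel gripper is mounted at the origin on a cart in front of the work surface, level with it; the furniture and walls round the work are solid. World frame = base frame: x ahead of the robot, y to its left, z up, the work surface at z = 0. Lengths are in mm, angles in degrees, forces in N, time in s.
With the tool pointing down it reaches from about 350 to 850 mm from the base axis. Payload 8.1 kg.
Tool frame: the origin (TCP) lies on the centre line of the jaws, within the pads' length; the fingertips stand 11 mm ahead of it and the grasp point (between the pads) lies 8 mm behind it; z points along the fingers, y is the direction in which the jaws open and shut (so a half turn about z gives the same grasp; the last joint's range is limited). The gripper opens to 85 mm and grips with 20 to 120 N. Pads are 22 mm wide; open, the fingers measure 114 mm over their backs; the gripper's body (76 mm by 85 mm) begins 54 mm behind the grasp point. The pads swing forward as they close: fully open they stand 13 mm farther back than shut.
Start: joints at [65.753, 7.471, 85.268, -0, 87.261, -4.893], TCP at [198.826, 566.104, 242.292] pointing down, gripper open.
Joint ranges: [-169.43, 169.43], [-51.17, 129.36], [1.28, 143.12], [-76.62, 256.62], [0, 156.53], [-152.29, 152.29]. Speed limits (degrees/s): [136.94, 136.94, 159.86, 180, 180, 180].

### API

Orientations are given as [roll, pitch, yaw] about the fixed x, y, z axes, in that order (R = Rz(yaw) Ry(pitch) Rx(roll)).
In Python, from bench import telemetry, viewer, r gives the robot as it stands.
- The arm moves only by the shell command python3 -m inch 'ROWS' [FORCE]. ROWS is JSON, a list of rows, each a list of 3 entries, a list of its own where there are three numbers: the shift along the tool's x, y, z in cm, then the turn, a rotation vector about the tool's x, y, z in rad, then the opening, from 0 (shut) to 1 (fully open). A call has 1 to 20 rows; each row is the pose to reach, as a shift and turn from the pose commanded when the call began, along the tool's axes at that moment; what a row does not reach only later rows make up. A row lasts 1/10 s, in which the tool goes at most 50 mm and 8.59 degrees, less where a joint would pass 70% of its speed; a pose out of reach is approached as far as the arm can. A call with a gripper value outside its range is refused whole. The fingers move at their own pace and stop on an object; FORCE is the grip in N (left out, the last holds). Time passes only in rows, so rows that repeat a pose let the fingers close. It gives the time, the measured TCP pose, the force and the opening at its end, in the units of the state.
- telemetry.sense(): the state, without advancing time (a new reading comes with each control period).
- viewer.snapshot(name): name is "scene" or "top"; returns the picture (384x512x3 uint8, red, green, blue); there is no depth.
- viewer.camera_model(name): a dict with "fx", "fy", "cx", "cy" (pixels), "cam_to_world" (4x4, takes a point from camera to world coordinates). Camera axes: x right, y down, z forward; pixel columns grow to the right and rows downward; lengths in mm; the calibration is good to about 2 mm. A picture is of the moment at which its call begins. camera_model takes no time and is no camera call.
- r.hand_in(): hands the job in, once; it reports no verdict.
The state is a dict: "time": time; "joint_pos": joint angles; "qd": joint speeds; "joint_efforts": joint torques, N m; "tool_pos": TCP position; "tcp_rot": TCP orientation; "ft_force": force on the tool from outside, world axes, zero at the start; "wrist_torque": the same for the moment, N m; "finger_gap": finger opening in mm.
Only numpy, scipy, OpenCV 4.12 (cv2) and the standard library are available. Lean on these libraries where they do the work, as an engineer would, in place of code of your own. Each camera call takes 0.05 s, during which the arm holds its last target.

## Working session

There is one attempt and no reset: what is moved stays moved. The work goes in short steps, Python scripts to look and compute and a shell command to move; the robot and the scene stay as the last step left them, time stands still between calls to the robot, and variables do not carry over. Pictures are saved under pics/ and viewed, and the job is handed in when it is done.

```bash
ls; mkdir -p pics; python3 - <<'E'
from bench import telemetry, viewer, r
import cv2,numpy as np
for n in("scene","top"):
    cv2.imwrite(f"pics/{n}0.png",viewer.snapshot(n)[:,:,::-1])
    m=viewer.camera_model(n);print(n,m["fx"],m["fy"],m["cx"],m["cy"],np.round(m["cam_to_world"],3).tolist())
print(telemetry.sense())
E
```

```text
pics
scene 482.31035601941954 482.31035601941954 261.24055265917394 184.56374820520998 [[0.778, -0.382, 0.498, -68.501], [-0.628, -0.471, 0.62, -729.251], [-0.003, -0.795, -0.606, 799.698], [0.0, 0.0, 0.0, 1.0]]
top 463.0633722456719 463.0633722456719 248.2221597863031 193.91882056425928 [[-0.071, -0.978, 0.196, 307.233], [-0.997, 0.069, -0.02, 21.779], [0.006, -0.197, -0.98, 1266.937], [0.0, 0.0, 0.0, 1.0]]
{'time': 0.1, 'joint_pos': array([ 6.57530404e+01,  7.51024399e+00,  8.53233706e+01,  1.21641198e-03,
        8.72606417e+01, -4.89019662e+00]), 'qd': array([-0.02930671, -0.04069678, -0.22927608, -0.02232582,  0.02659568,
        0.06835742]), 'joint_efforts': array([ 1.81035881e-03, -5.70957220e+01, -5.01939762e+01, -1.09035047e-04,
        8.27248004e-03,  6.35754054e-05]), 'tool_pos': array([198.61920423, 565.6732116 , 241.35173356]), 'tcp_rot': array([-1.79906190e+02, -9.24551265e-03,  1.60643170e+02]), 'ft_force': array([ 0.18587921,  0.37676115, -0.45738699]), 'wrist_torque': array([-0.02830324, -0.01798056,  0.04559886]), 'finger_gap': 85.55377221982634}
```

View pics/scene0.png

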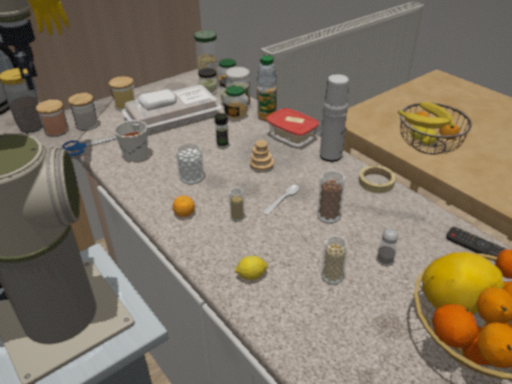

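View pics/top0.png

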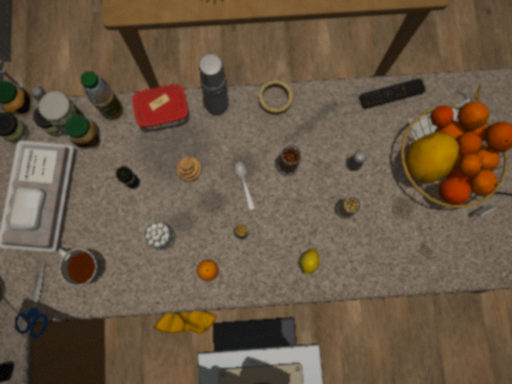

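The scene view shows the pile at (261,158), the sugar jar at (190,165), mustard at (237,204), hazelnut at (331,197), chickpea at (334,260), pepper at (221,130) and salt at (388,247). In the top view the pile is at (189,168), sugar (157,235), mustard (241,231), hazelnut (289,160), chickpea (348,206), pepper (128,177) and salt (357,160). I'll zoom in next.

```bash
cat > h.py <<'E'
import cv2,numpy as np
from bench import telemetry,viewer
def shot(n,tag):
    im=viewer.snapshot(n)[:,:,::-1].copy(); cv2.imwrite(f"pics/{tag}_{n}.png",im); return im
def proj(n,P):
    m=viewer.camera_model(n);T=np.linalg.inv(m["cam_to_world"]);c=T[:3,:3]@np.array(P,float)+T[:3,3]
    return np.array([m["fx"]*c[0]/c[2]+m["cx"],m["fy"]*c[1]/c[2]+m["cy"]])
def onz(n,uv,z):
    m=viewer.camera_model(n);T=np.array(m["cam_to_world"]);d=T[:3,:3]@np.array([(uv[0]-m["cx"])/m["fx"],(uv[1]-m["cy"])/m["fy"],1]);o=T[:3,3]
    return o+d*(z-o[2])/d[2]
def circ(n,c,r,k=64):
    return np.array([proj(n,[c[0]+r*np.cos(a),c[1]+r*np.sin(a),c[2]]) for a in np.linspace(0,2*np.pi,k)])
def crop(im,u,v,w=22,s=8):
    u,v=int(round(u)),int(round(v));return cv2.resize(im[v-w:v+w,u-w:u+w],None,fx=s,fy=s,interpolation=cv2.INTER_CUBIC)
E
python3 - <<'E'
from h import *
# crops: 6 tiles of 256
s=cv2.imread("pics/scene0.png");t=cv2.imread("pics/top0.png")
T=dict(pile=(189,168),j69=(157,235),j36=(241,231),j58=(289,160),j47=(348,206),salt=(357,160),pep=(128,177))
S=dict(pile=(261,158),j69=(190,160),j36=(237,200),j58=(331,190),j47=(334,255),salt=(388,247),pep=(221,130))
def tile(im,D,f,w=20):
    cs=[cv2.convertScaleAbs(cv2.resize(crop(im,*D[k],w=w,s=6),(196,196)),alpha=1.5) for k in D]
    cs.append(np.zeros_like(cs[0])); cv2.imwrite(f,np.vstack([np.hstack(cs[:4]),np.hstack(cs[4:])]))
tile(t,T,"pics/zt.png");tile(s,S,"pics/zs.png",28)
for k in T: print(k,onz("top",T[k],0 if k in("salt","pep") else 80).round())
E
```

```text
pile [625. 149.  80.]
j69 [454. 239.  80.]
j36 [449.  23.  80.]
j58 [ 629. -117.   80.]
j47 [ 495. -259.   80.]
salt [ 637. -319.    0.]
pep [633. 329.   0.]
```

View pics/zt.png

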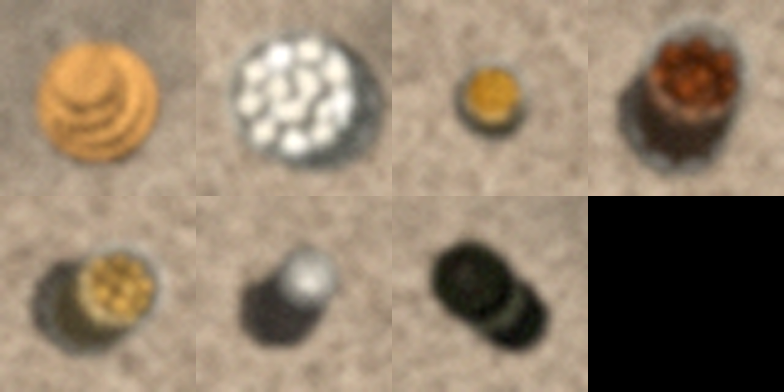

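View pics/zs.png

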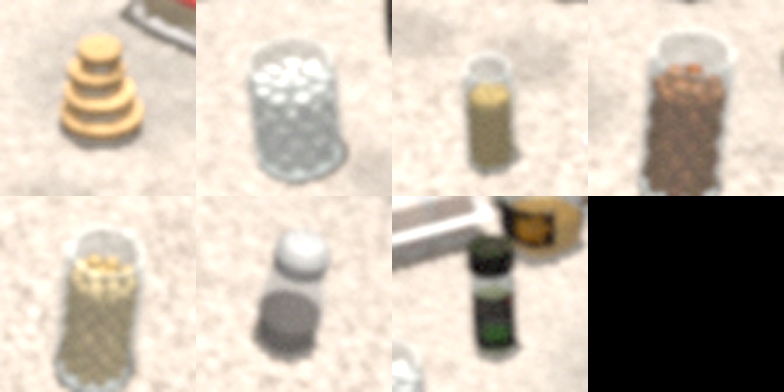

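```bash
cat > ov.py <<'E'
from h import *
def ov(J,tag,s_img="pics/scene0.png",t_img="pics/top0.png",w=22):
    ims={"scene":cv2.imread(s_img),"top":cv2.imread(t_img)}
    rows=[]
    for n in ims:
        cs=[]
        for (x,y,z,r,rb) in J:
            c=proj(n,[x,y,z*0.75]);u,v=np.round(c).astype(int);S=9 if w==22 else 400/(2*w)
            t=cv2.convertScaleAbs(cv2.resize(ims[n][v-w:v+w,u-w:u+w],(396,396),interpolation=cv2.INTER_CUBIC),alpha=1.5);k=396/(2*w)
            for (zz,rr,col) in((z,r,(0,0,255)),(0,rb,(255,0,0))):
                p=((circ(n,[x,y,zz],rr)-[u-w,v-w]+.5)*k).astype(np.int32)
                cv2.polylines(t,[p],True,col,1)
            cs.append(t)
        rows.append(np.hstack(cs))
    im=np.vstack(rows); cv2.imwrite(tag,im)
E
python3 - <<'E'
from ov import *
# rim centres by eye, scene view
S=dict(j69=(189.0,149.6,95),j36=(236.6,191,85),j58=(331.0,178,125),j47=(332,244.,105))
for k,(u,v,z) in S.items(): print(k,onz("scene",(u,v),z).round(1))
P={k:onz("scene",S[k][:2],S[k][2]) for k in S}
ov([(*P["j69"],33.5,36.5),(*P["j36"],17,20)],"pics/o1.png");ov([(*P["j58"],28,31),(*P["j47"],22.5,25.5)],"pics/o2.png",w=26)
E
```

```text
j69 [457.6 233.   95. ]
j36 [456.9  19.5  85. ]
j58 [ 629.2 -122.3  125. ]
j47 [ 488.9 -265.7  105. ]
```

View pics/o1.png

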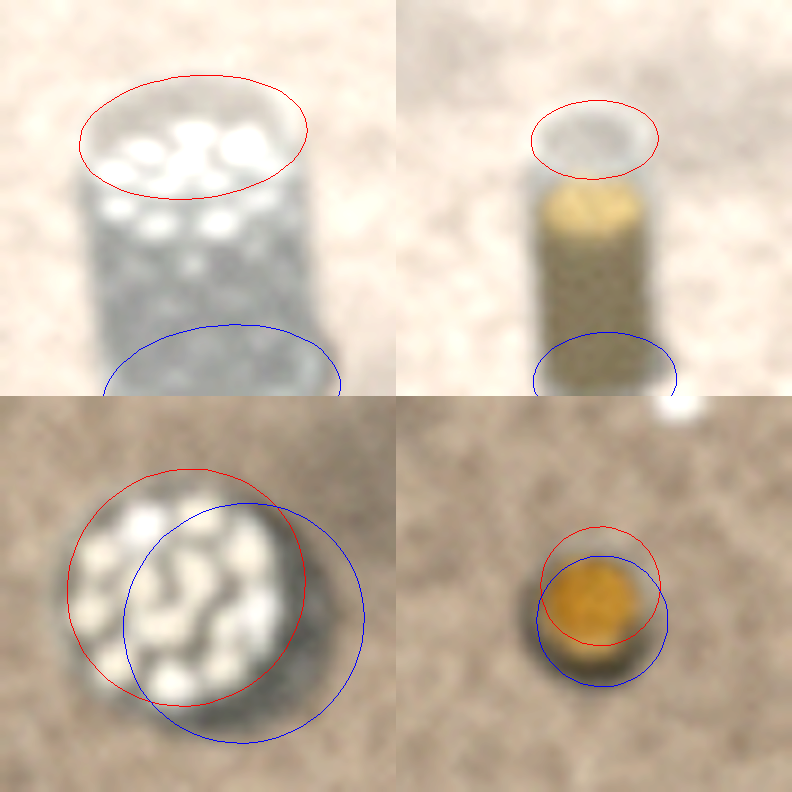

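View pics/o2.png

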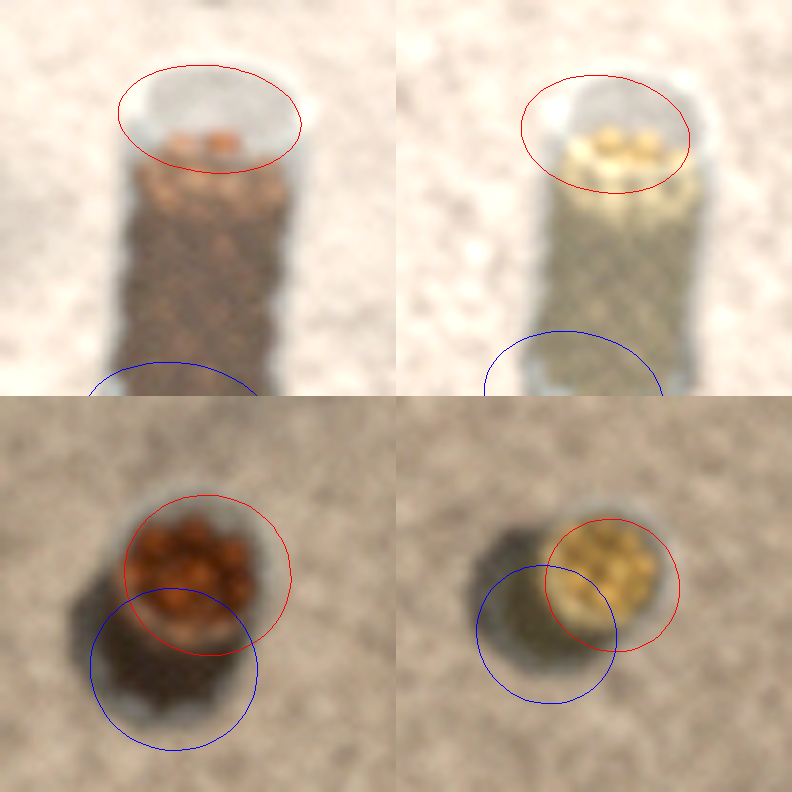

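```bash
cat > ov2.py <<'E'
from h import *
def panel(n,im,x,y,z,r,rb,w=20,D=396,zc=.5):
    u,v=np.round(proj(n,[x,y,z*zc])).astype(int);k=D/(2*w)
    t=im[v-w:v+w,u-w:u+w].astype(float);lo,hi=np.percentile(t,1),np.percentile(t,99)
    t=np.clip((t-lo)/(hi-lo)*255,0,255).astype(np.uint8)
    t=cv2.resize(t,(D,D),interpolation=cv2.INTER_CUBIC)
    for (zz,rr,col) in((z,r,(0,0,255)),(0,rb,(255,0,0))):
        if rr: cv2.polylines(t,[((circ(n,[x,y,zz],rr)-[u-w,v-w]+.5)*k).astype(np.int32)],True,col,1)
    return t
E
python3 - <<'E'
from ov2 import *
s=cv2.imread("pics/scene0.png");t=cv2.imread("pics/top0.png")
D=dict(j69=(33.5,36.5,95),j36=(17,20,85),j58=(28,31,125),j47=(22.5,25.5,105))
Si=dict(j69=(189.5,149.2),j36=(236.,191),j58=(332.0,177.5),j47=(334.6,243.1))
# top: from prior overlay + shifts
P0={k:onz("scene",v,D[k][2]) for k,v in dict(j69=(189.0,149.6),j36=(236.6,191),j58=(331.0,178),j47=(332,244.)).items()}
sh=dict(j69=(-1.8,0),j36=(-1.,.3),j58=(-2.2,-2.),j47=(-.8,-2.9))
A=[];B=[]
for k in D:
    z=D[k][2];ps=onz("scene",Si[k],z);pt=onz("top",proj("top",P0[k])+sh[k],z);print(k,ps.round(1),pt.round(1))
    A.append(panel("scene",s,*ps,*D[k][:2],w=26));B.append(panel("top",t,*pt,*D[k][:2],w=20))
for i in(0,2): cv2.imwrite(f"pics/p{i}.png",np.vstack([np.hstack(A[i:i+2]),np.hstack(B[i:i+2])]))
E
```

```text
j69 [459.7 233.8  95. ] [458.  237.5  95. ]
j36 [455.7  20.5  85. ] [456.3  22.2  85. ]
j58 [ 632.4 -122.4  125. ] [ 634.8 -117.2  125. ]
j47 [ 494.9 -267.2  105. ] [ 496.5 -264.5  105. ]
```

View pics/p0.png

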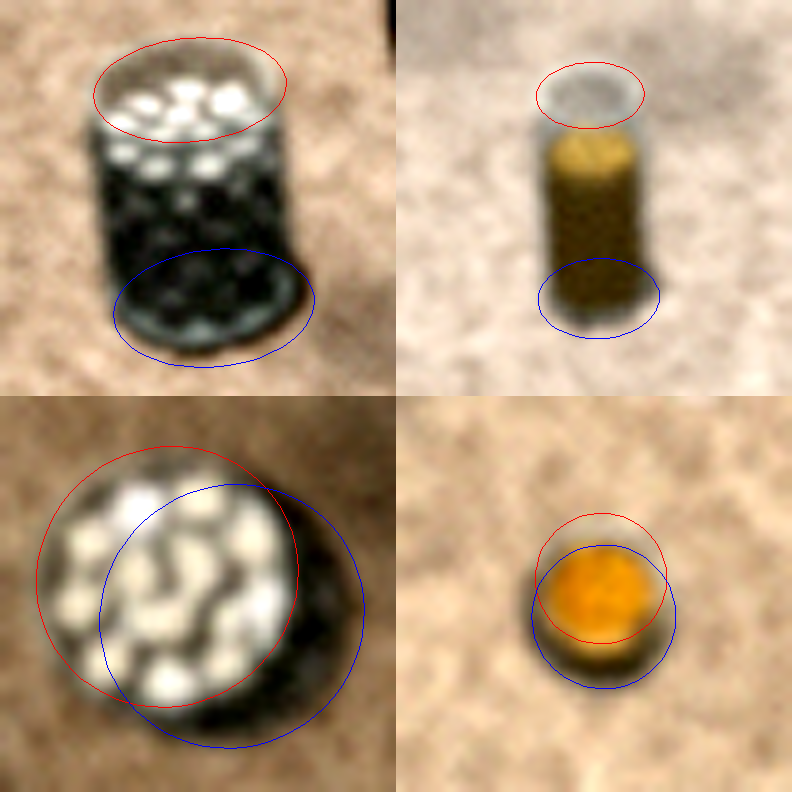

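View pics/p2.png

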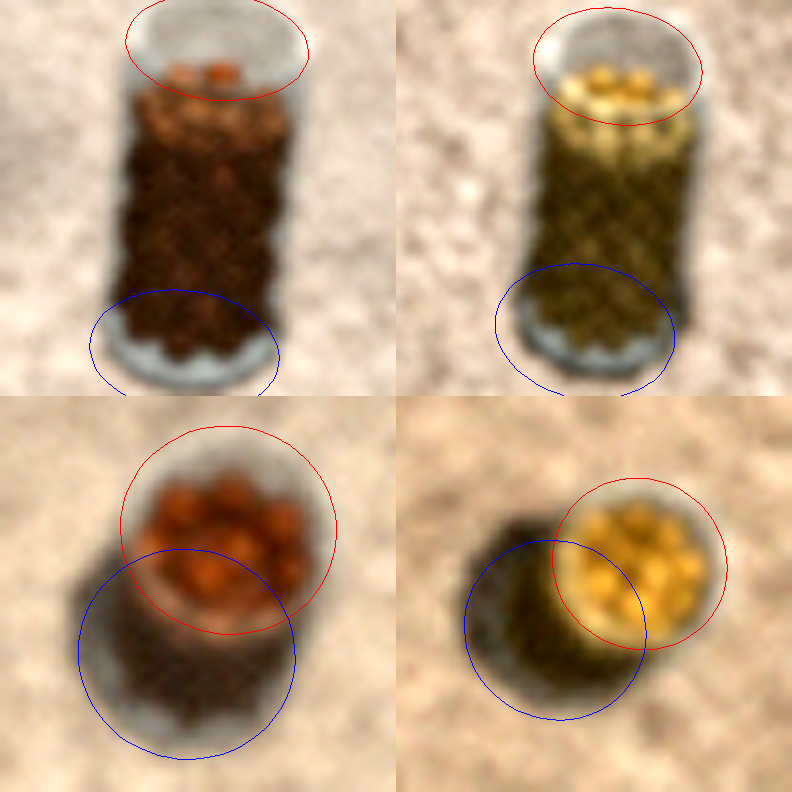

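```bash
cat > ov3.py <<'E'
from h import *
def panel(n,im,x,y,L,w=26,D=396,zc=45):
    u,v=np.round(proj(n,[x,y,zc])).astype(int);k=D/(2*w)
    t=im[v-w:v+w,u-w:u+w].astype(float);lo,hi=np.percentile(t,1),np.percentile(t,99)
    t=np.clip((t-lo)/(hi-lo)*255,0,255).astype(np.uint8)
    t=cv2.resize(t,(D,D),interpolation=cv2.INTER_CUBIC)
    for zz,rr,col in L:
        cv2.polylines(t,[((circ(n,[x,y,zz],rr)-[u-w,v-w]+.5)*k).astype(np.int32)],True,col,1)
    return t
H=dict(j69=(36.5,95),j36=(20,85),j58=(31,125),j47=(25.5,105))
def jl(k):
    rb,h=H[k];return [(h,rb-3,(0,0,255)),(h,rb-6.5,(255,255,0)),(3,rb,(255,0,0)),(h-14,rb,(0,255,0))]
E
cat > t.py <<'E'
from ov3 import *
import sys,json
s=cv2.imread("pics/scene0.png");t=cv2.imread("pics/top0.png")
G=json.loads(sys.argv[1]);tag=sys.argv[2]
for a in(("j69","j36"),("j58","j47")):
    cv2.imwrite(f"pics/{tag}{a[0]}.png",np.vstack([np.hstack([panel("scene",s,*G[k][0],jl(k)) for k in a]),np.hstack([panel("top",t,*G[k][1],jl(k),w=20) for k in a])]))
E
python3 t.py '{"j69":[[461,235],[458,239]],"j36":[[457,20],[456,22.5]],"j58":[[635,-121],[632,-114]],"j47":[[499,-267],[494,-264]]}' q
```

```text
Traceback (most recent call last):
  File "t.py", line 6, in <module>
    cv2.imwrite(f"pics/{tag}{a[0]}.png",np.vstack([np.hstack([panel("scene",s,*G[k][0],jl(k)) for k in a]),np.hstack([panel("top",t,*G[k][1],jl(k),w=20) for k in a])]))
                                                                                                                      ~~~~~^^^^^^^^^^^^^^^^^^^^^^^^^^^^^
  File "ov3.py", line 8, in panel
    cv2.polylines(t,[((circ(n,[x,y,zz],rr)-[u-w,v-w]+.5)*k).astype(np.int32)],True,col,1)
                       ~~~~^^^^^^^^^^^^^^^
  File "h.py", line 12, in circ
    return np.array([proj(n,[c[0]+r*np.cos(a),c[1]+r*np.sin(a),c[2]]) for a in np.linspace(0,2*np.pi,k)])
                     ~~~~^^^^^^^^^^^^^^^^^^^^^^^^^^^^^^^^^^^^^^^^^^^^
  File "h.py", line 6, in proj
    m=viewer.camera_model(n);T=np.linalg.inv(m["cam_to_world"]);c=T[:3,:3]@np.array(P,float)+T[:3,3]
ValueError: time passes only in moves, steps and waits
```

```bash
python3 - <<'E'
from bench import viewer
import pickle
pickle.dump({n:viewer.camera_model(n) for n in("scene","top")},open("cm.pkl","wb"))
E
sed -i 's/^from bench.*/from bench import telemetry,viewer\nimport pickle\nCM=pickle.load(open("cm.pkl","rb"))/; s/viewer.camera_model(n)/CM[n]/' h.py
python3 t.py '{"j69":[[461,235],[458,239]],"j36":[[457,20],[456,22.5]],"j58":[[635,-121],[632,-114]],"j47":[[499,-267],[494,-264]]}' q
```

```text
(no output)
```

View pics/qj69.png

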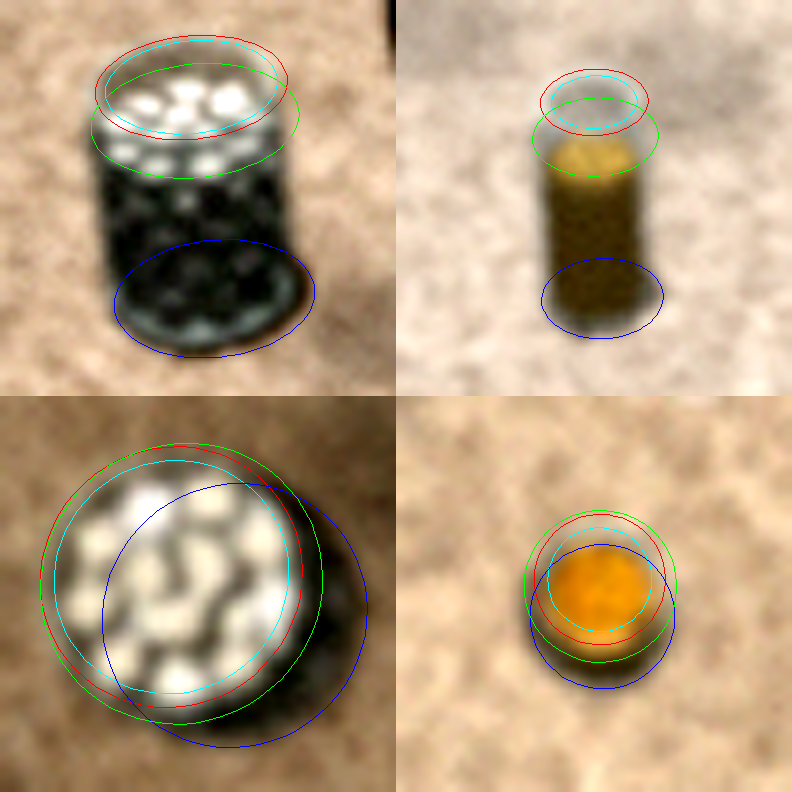

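View pics/qj58.png

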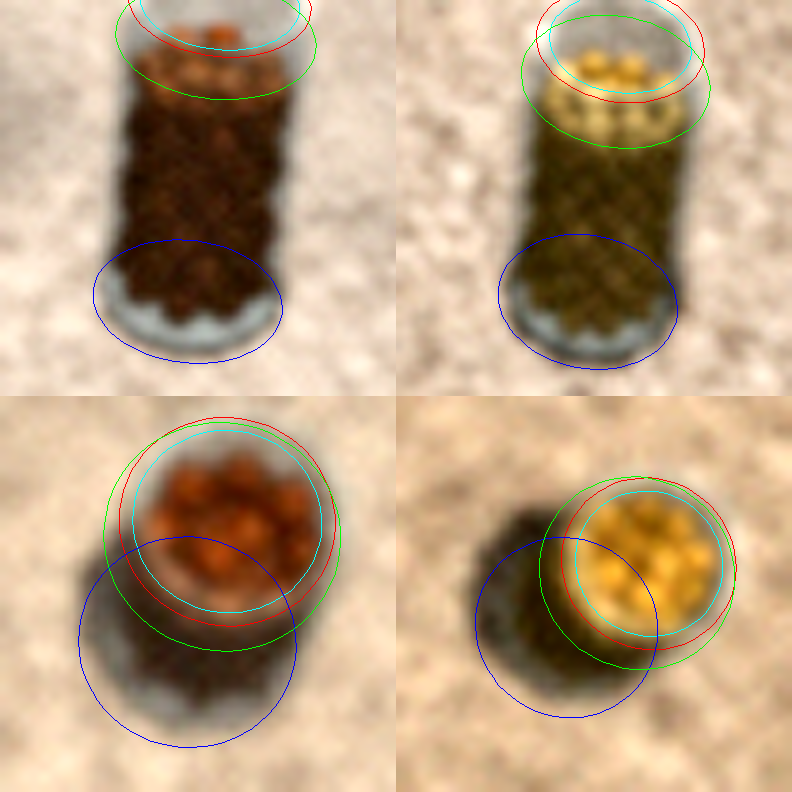

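```bash
python3 - <<'E'
from h import *
s=cv2.imread("pics/scene0.png");t=cv2.imread("pics/top0.png")
def g(im,u,v,w):
    c=cv2.resize(im[v-w:v+w,u-w:u+w],(396,396),interpolation=cv2.INTER_CUBIC)
    c=cv2.convertScaleAbs(c,alpha=1.3)
    k=396/(2*w)
    for i in range(0,2*w,4):
        p=int((i+.5)*k);cv2.line(c,(p,0),(p,5),(0,0,255),1);cv2.line(c,(0,p),(5,p),(0,0,255),1);cv2.putText(c,str(u-w+i),(p-8,16),0,.3,(255,0,0));cv2.putText(c,str(v-w+i),(8,p+3),0,.3,(255,0,0))
    return c
cv2.imwrite("pics/pile.png",np.hstack([g(s,261,156,18),g(t,189,168,18)]))
for im,n,b in((s,"scene",(235,290,130,185)),(t,"top",(170,210,148,190))):
    sub=im[b[2]:b[3],b[0]:b[1]];hsv=cv2.cvtColor(sub,cv2.COLOR_BGR2HSV);m=((hsv[...,1]>95)&(hsv[...,0]<25)).astype(np.uint8)
    k,l,st,ce=cv2.connectedComponentsWithStats(m);i=1+np.argmax(st[1:,4]);print(n,st[i],ce[i]+[b[0],b[2]])
    mm=(l==i)
    for v in range(mm.shape[0]):
        x=np.where(mm[v])[0]
        if len(x):print(v+b[2],x.min()+b[0],x.max()+b[0],end=" | ")
    print()
E
```

```text
scene [ 16  12  22  27 359] [260.95821727 156.50696379]
142 257 264 | 143 257 265 | 144 256 266 | 145 256 266 | 146 256 265 | 147 255 266 | 148 255 266 | 149 254 267 | 150 254 267 | 151 253 267 | 152 254 267 | 153 253 268 | 154 253 268 | 155 253 268 | 156 252 268 | 157 252 269 | 158 252 270 | 159 252 271 | 160 252 271 | 161 251 272 | 162 251 272 | 163 251 272 | 164 251 271 | 165 251 271 | 166 252 271 | 167 254 270 | 168 255 267 | 
top [  6   8  26  25 512] [188.4765625  168.23046875]
156 187 190 | 157 183 194 | 158 181 196 | 159 180 197 | 160 179 198 | 161 178 199 | 162 178 199 | 163 177 200 | 164 177 200 | 165 177 200 | 166 176 201 | 167 176 201 | 168 176 201 | 169 176 201 | 170 176 201 | 171 176 201 | 172 177 200 | 173 177 200 | 174 177 199 | 175 178 199 | 176 179 198 | 177 180 197 | 178 181 196 | 179 182 195 | 180 184 193 |
```

View pics/pile.png

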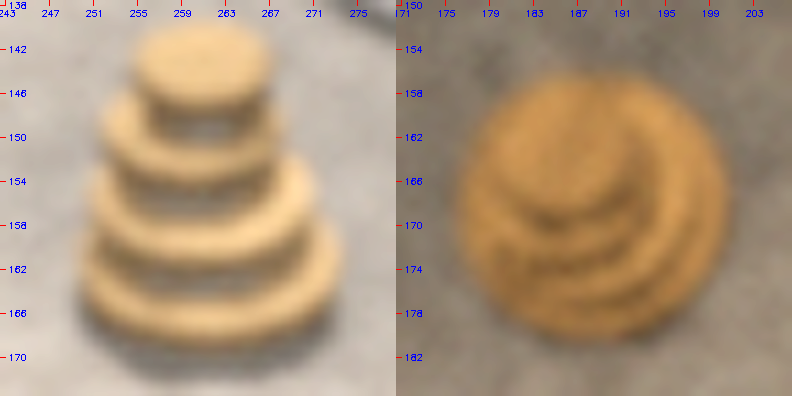

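```bash
python3 - <<'E'
from h import *
print("69top",onz("top",(188.5,168.3),20),"36top",onz("top",(185.3,161.5),80))
print("36sc",onz("scene",(260.8,142.6),80))
for n,(x,y) in {"top":(621,151),"sc":(621,151)}.items(): pass
for r,z,nm in((18,80,36),(23.5,60,47),(29,40,58),(34.5,20,69)):
    for n in("scene","top"):
        c=circ(n,[625,150,z],r);c2=circ(n,[625,150,z-11],r);a=np.vstack([c,c2]);print(nm,n,a.min(0).round(1),a.max(0).round(1),"cen",proj(n,[625,150,z]).round(1))
E
```

```text
69top [640.70154429 156.81889184  20.        ] 36top [643.8159378  157.92320883  80.        ]
36sc [642.81387714 157.80127713  80.        ]
36 scene [251.  142.5] [264.1 152.9] cen [257.5 146. ]
36 top [181.8 161.6] [195.9 175.8] cen [188.6 168.2]
47 scene [249.1 147.4] [266.1 160.1] cen [257.6 152.1]
47 top [180.8 161.6] [198.7 179.5] cen [189.5 170. ]
58 scene [247.3 152.3] [268.  167.2] cen [257.6 158. ]
58 top [179.7 161.6] [201.4 183.1] cen [190.4 171.9]
69 scene [245.5 157. ] [269.9 174.2] cen [257.7 163.9]
69 top [178.8 161.6] [204.  186.6] cen [191.2 173.6]
```

```bash
cat > d.py <<'E'
import sys,numpy as np
from scipy.spatial.transform import Rotation as R
from bench import telemetry
s=telemetry.sense();p=s["tool_pos"];q=R.from_euler("xyz",s["tcp_rot"],degrees=True)
t=np.array([float(v) for v in sys.argv[1:4]]);yaw=float(sys.argv[4]) if len(sys.argv)>4 else 180
d=q.inv().apply(t-p)/10;rv=(q.inv()*R.from_euler("xyz",[180,0,yaw],degrees=True)).as_rotvec()
print("t",round(s["time"],2),"pos",p.round(1),"rpy",s["tcp_rot"].round(2),"gap",round(s["finger_gap"],1),"F",s["ft_force"].round(1),"j6",s["joint_pos"].round(0))
print("shift cm",d.round(2),"turn",rv.round(4))
E
python3 d.py 643 158 180
```

```text
t 0.1 pos [198.6 565.7 241.4] rpy [-1.7991e+02 -1.0000e-02  1.6064e+02] gap 85.6 F [ 0.2  0.4 -0.5] j6 [66.  8. 85.  0. 87. -5.]
shift cm [-55.44 -23.72   6.17] turn [-0.0016 -0.0004 -0.3378]
```

```bash
python3 -m inch '[[[-2,-0.9,0],[0,0,-0.03],1],[[-5.5,-2.4,0],[0,0,-0.08],1],[[-9.5,-4.1,0],[0,0,-0.13],1],[[-13.5,-5.8,0],[0,0,-0.18],1],[[-17.5,-7.5,0],[0,0,-0.23],1],[[-21.5,-9.2,0],[0,0,-0.28],1],[[-25.5,-10.9,0],[0,0,-0.338],1],[[-29.5,-12.6,0],[0,0,-0.338],1],[[-33.5,-14.3,0],[0,0,-0.338],1],[[-37.5,-16,0],[0,0,-0.338],1],[[-41.5,-17.8,1],[0,0,-0.338],1],[[-45.5,-19.5,2],[0,0,-0.338],1],[[-49.5,-21.2,3],[0,0,-0.338],1],[[-53,-22.7,4.5],[0,0,-0.338],1],[[-55,-23.5,5.7],[0,0,-0.338],1],[[-55.5,-23.8,6.2],[0,0,-0.338],1],[[-55.5,-23.8,6.2],[0,0,-0.338],1],[[-55.5,-23.8,6.2],[0,0,-0.338],1]]' 40; python3 d.py 643 158 120; python3 - <<'E'
from h import *
shot("scene","a");shot("top","a")
E
```

```text
time: 1.9
tool_pos: [643.0, 158.5, 180.5]
tcp_rot: [180.0, -0.0, -180.0]
ft_force: [-0.1, -0.1, -0.6]
finger_gap: 85.1
t 1.9 pos [643.  158.5 180.5] rpy [ 1.7998e+02 -3.0000e-02 -1.7995e+02] gap 85.1 F [-0.1 -0.1 -0.6] j6 [  9.  19.  79.   0.  83. -81.]
shift cm [-0.   -0.05  6.05] turn [ 0.0003 -0.0004  0.0008]
```

View pics/a_scene.png

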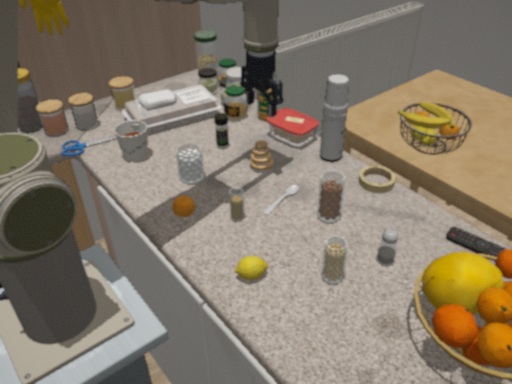

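View pics/a_top.png

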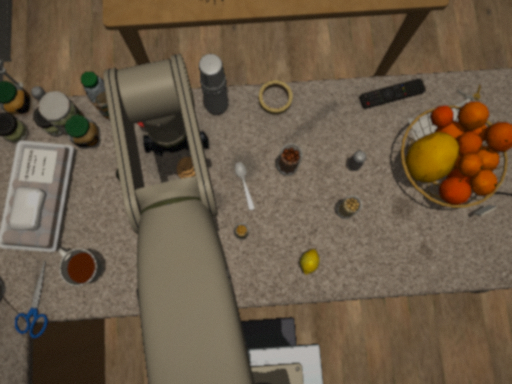

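Scene view: the gripper is centred over the pile, with its tips near (262,95). I'll descend part way and check the alignment.

```bash
python3 -m inch '[[[0,0,1.5],[0,0,0],1],[[0,0,4],[0,0,0],1],[[0,0,6.5],[0,0,0],1],[[0,0,8],[0,0,0],1],[[0,0,9],[0,0,0],1],[[0,0,9.5],[0,0,0],1],[[0,0,9.5],[0,0,0],1]]'; python3 - <<'E'
from h import *
s=shot("scene","b");cv2.imwrite("pics/bz.png",cv2.resize(s[100:190,210:310],None,fx=6,fy=6,interpolation=cv2.INTER_CUBIC))
E
```

```text
time: 2.7
tool_pos: [643.5, 157.7, 85.1]
tcp_rot: [-180.0, -0.0, -180.0]
ft_force: [0.3, -0.3, 0.4]
finger_gap: 85.5
```

View pics/bz.png

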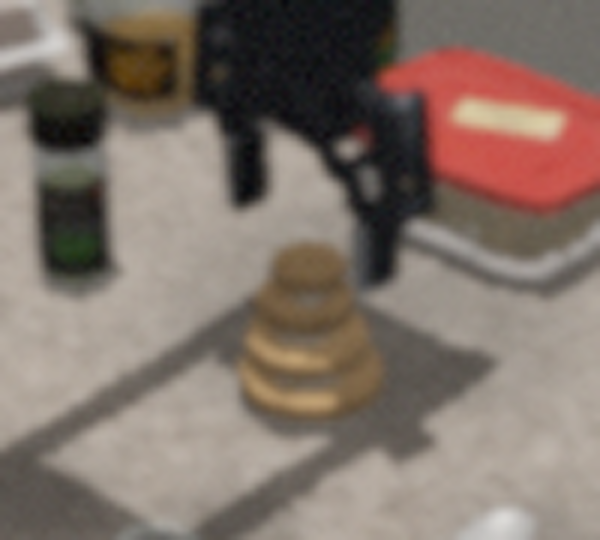

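```bash
python3 - <<'E'
from h import *
for z in(74,80,87):print(z,proj("scene",[643.5,157.7,z]).round(1),proj("scene",[643.5,200,z]).round(1),proj("scene",[643.5,115,z]).round(1))
E
```

```text
74 [261.  144.4] [251.7 138.1] [270.8 150.9]
80 [261.  142.5] [251.7 136.3] [270.8 149.1]
87 [261.  140.4] [251.6 134.2] [270.9 146.9]
```

Finger tips at (251.5,133) and (273,147.5) straddle the top lid, centred at (261.7,143). I'll descend and grip.

```bash
python3 -m inch '[[[0,0,0.6],[0,0,0],1],[[0,0,1.2],[0,0,0],1],[[0,0,1.25],[0,0,0],1],[[0,0,1.25],[0,0,0],0.6],[[0,0,1.25],[0,0,0],0.3],[[0,0,1.25],[0,0,0],0.3],[[0,0,1.25],[0,0,0],0.3],[[0,0,1.25],[0,0,0],0.3],[[0,0,1.25],[0,0,0],0.3],[[0,0,1.25],[0,0,0],0.3]]' 30;  python3 - <<'E'
from h import *
s=shot("scene","c");cv2.imwrite("pics/cz.png",cv2.resize(s[100:190,210:310],None,fx=6,fy=6,interpolation=cv2.INTER_CUBIC))
E
```

```text
time: 3.75
tool_pos: [643.9, 157.7, 73.2]
tcp_rot: [180.0, 0.0, -180.0]
ft_force: [-0.3, -0.3, 2.9]
finger_gap: 34.9
```

View pics/cz.png

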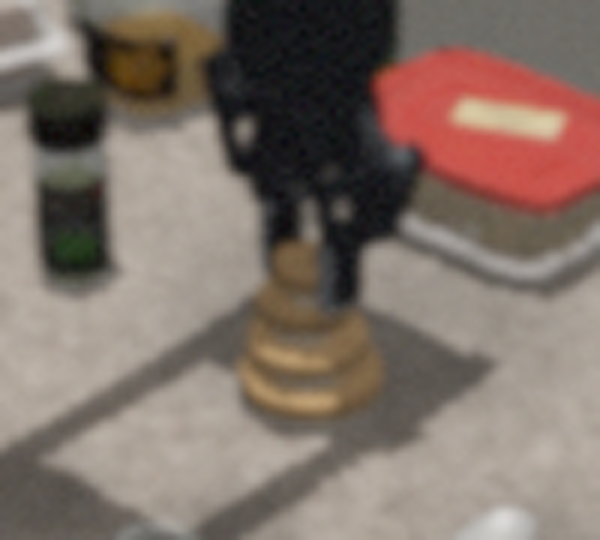

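```bash
python3 -m inch '[[[0,0,0],[0,0,0],0.2],[[0,0,-0.5],[0,0,0],0.2],[[0,0,-1.5],[0,0,0],0.2],[[0,0,-3.5],[0,0,0],0.2],[[0,0,-6.5],[0,0,0],0.2],[[0,0,-8.5],[0,0,0],0.2],[[0,0,-9.5],[0,0,0],0.2],[[0,0,-9.5],[0,0,0],0.2]]' 35;  python3 - <<'E'
from h import *
s=shot("scene","d");cv2.imwrite("pics/dz.png",cv2.resize(s[70:190,210:310],None,fx=5,fy=5,interpolation=cv2.INTER_CUBIC))
E
python3 d.py 456 22 170
```

```text
time: 4.6
tool_pos: [644.7, 157.8, 170.1]
tcp_rot: [180.0, 0.2, -180.0]
ft_force: [-0.4, 1.0, -0.1]
finger_gap: 34.7
t 4.65 pos [643.8 157.7 168.2] rpy [ 1.7999e+02  5.0000e-02 -1.7999e+02] gap 34.3 F [-0.4  0.2 -0.4] j6 [  9.  19.  79.  -0.  81. -81.]
shift cm [ 18.78 -13.56  -0.2 ] turn [0.0001 0.0009 0.0002]
```

View pics/dz.png

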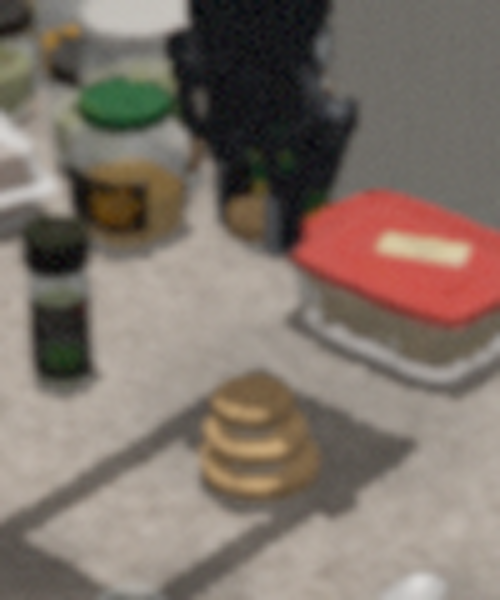

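The lid is held level at (259,113), and three lids remain in the pile. Next I'll carry it over to jar_36.

```bash
python3 -m inch '[[[1,-0.7,0],[0,0,0],0.2],[[3,-2.2,0],[0,0,0],0.2],[[6,-4.3,0],[0,0,0],0.2],[[9,-6.5,0],[0,0,0],0.2],[[12,-8.7,0],[0,0,0],0.2],[[15,-10.8,0],[0,0,0],0.2],[[17.3,-12.5,0.5],[0,0,0],0.2],[[18.5,-13.3,2],[0,0,0],0.2],[[18.8,-13.6,3.5],[0,0,0],0.2],[[18.8,-13.6,4.3],[0,0,0],0.2],[[18.8,-13.6,4.4],[0,0,0],0.2],[[18.8,-13.6,4.4],[0,0,0],0.2]]';  python3 - <<'E'
from h import *
s=shot("scene","e");cv2.imwrite("pics/ez.png",cv2.resize(s[150:240,190:290],None,fx=6,fy=6,interpolation=cv2.INTER_CUBIC))
t=shot("top","e")
E
python3 d.py 456 22 105
```

```text
time: 5.85
tool_pos: [455.9, 22.0, 123.4]
tcp_rot: [180.0, -0.1, -180.0]
ft_force: [0.6, -0.1, 0.0]
finger_gap: 34.3
t 5.95 pos [456.4  21.9 124.2] rpy [ 1.8000e+02  3.0000e-02 -1.7995e+02] gap 34.7 F [ 0.1 -0.3 -0.8] j6 [ -4. -10. 115.   0.  75. -94.]
shift cm [0.04 0.01 1.92] turn [0.     0.0006 0.0008]
```

View pics/ez.png

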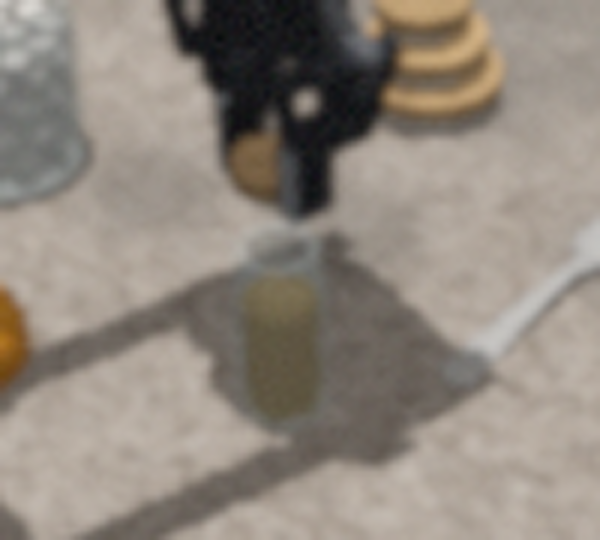

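View pics/e_top.png

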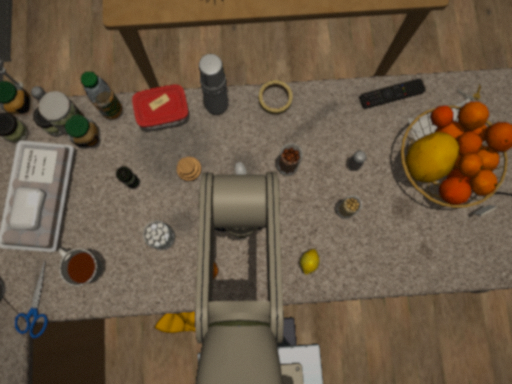

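```bash
cat > cmp.py <<'E'
# usage: cmp.py cx cy rlid zdisc_top jarR jarH : predicted extents in scene/top
from h import *
import sys
x,y,rl,zt,rr,h=map(float,sys.argv[1:7])
for n in("scene","top"):
    L=np.vstack([circ(n,[x,y,zt],rl),circ(n,[x,y,zt-11],rl)]);J=circ(n,[x,y,h],rr)
    print(n,"lid u",L[:,0].min().round(1),L[:,0].max().round(1),"v",L[:,1].min().round(1),L[:,1].max().round(1),"rim u",J[:,0].min().round(1),J[:,0].max().round(1),"v",J[:,1].min().round(1),J[:,1].max().round(1))
E
python3 cmp.py 456.4 21.9 18 131 17 85
python3 - <<'E'
from h import *
s=cv2.imread("pics/e_scene.png")[165:205,215:260]
s=cv2.convertScaleAbs(s,alpha=2);s=cv2.resize(s,None,fx=14,fy=14,interpolation=cv2.INTER_CUBIC)
for i in range(0,45,5):cv2.putText(s,str(215+i),(i*14,10),0,.4,(0,0,255));cv2.line(s,(i*14+7,10),(i*14+7,20),(0,0,255))
for i in range(0,40,5):cv2.putText(s,str(165+i),(0,i*14+11),0,.4,(0,0,255))
cv2.imwrite("pics/ez2.png",s)
E
```

```text
scene lid u 227.5 243.0 v 170.7 183.5 rim u 228.8 242.9 v 186.3 195.0
top lid u 233.9 248.4 v 218.3 233.3 rim u 234.7 247.9 v 221.3 234.5
```

View pics/ez2.png

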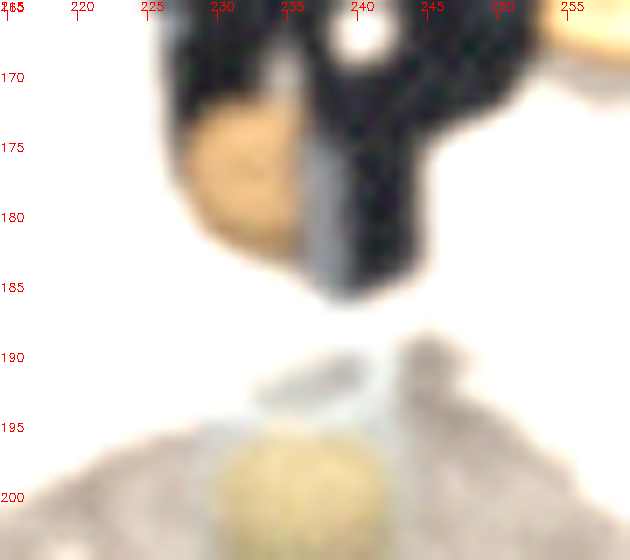

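```bash
python3 -m inch '[[[0,-0.05,0.8],[0,0,0],0.2],[[0,-0.05,1.6],[0,0,0],0.2],[[0,-0.05,2.2],[0,0,0],0.2],[[0,-0.05,2.6],[0,0,0],0.2],[[0,-0.05,3.0],[0,0,0],0.2],[[0,-0.05,3.2],[0,0,0],0.2],[[0,-0.05,3.2],[0,0,0],0.2]]'; python3 d.py 456 21.4 89.2
```

```text
time: 6.65
tool_pos: [458.0, 21.5, 94.4]
tcp_rot: [179.9, 0.3, -180.0]
ft_force: [-1.7, 3.6, 16.5]
finger_gap: 34.7
t 6.65 pos [458.   21.5  94.4] rpy [ 179.95    0.28 -179.99] gap 34.7 F [-1.7  3.6 16.5] j6 [ -4.  -8. 117.   0.  71. -94.]
shift cm [ 0.2  -0.01  0.52] turn [0.0009 0.0049 0.0002]
```

```bash
cat > z.py <<'E'
from h import *
import sys
tag,n,u0,v0,w,h,f=sys.argv[1],sys.argv[2],*map(int,sys.argv[3:8])
a=float(sys.argv[8]) if len(sys.argv)>8 else 1.3
s=shot(n,tag)[v0:v0+h,u0:u0+w];s=cv2.resize(cv2.convertScaleAbs(s,alpha=a),None,fx=f,fy=f,interpolation=cv2.INTER_CUBIC)
for i in range(0,w,5):cv2.putText(s,str(u0+i),(i*f,10),0,.35,(0,0,255));cv2.line(s,(i*f+f//2,10),(i*f+f//2,18),(0,0,255))
for i in range(0,h,5):cv2.putText(s,str(v0+i),(0,i*f+f//2+4),0,.35,(0,0,255))
cv2.imwrite(f"pics/{tag}z.png",s)
E
python3 z.py f scene 215 165 45 60 12 2
```

```text
(no output)
```

View pics/fz.png

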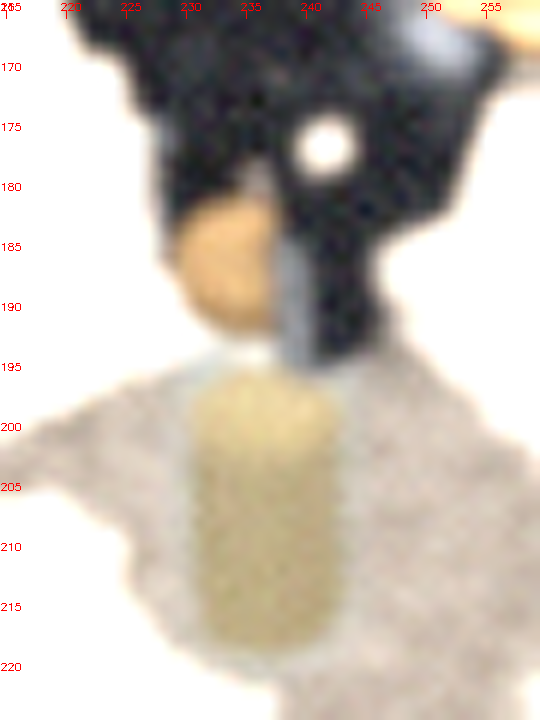

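Wrist force is 16 N. The tips sit about 11 mm below the TCP, so they are probably on the jar's shoulder, while the plug is already about 4 mm into the mouth. I'll back off slightly and release.

```bash
python3 -m inch '[[[0,0,-0.1],[0,0,0],0.2],[[0,0,-0.1],[0,0,0],0.2]]'; python3 -m inch '[[[0,0,0],[0,0,0],0.5],[[0,0,0],[0,0,0],0.55],[[0,0,0],[0,0,0],0.6],[[0,0,0],[0,0,0],0.6],[[0,0,0],[0,0,0],0.6]]'; python3 z.py g scene 215 165 45 60 12 2
```

```text
time: 6.9
tool_pos: [457.1, 21.3, 94.6]
tcp_rot: [180.0, 0.2, -180.0]
ft_force: [-1.7, 2.0, 10.4]
finger_gap: 34.0
time: 7.4
tool_pos: [455.4, 21.1, 92.5]
tcp_rot: [-180.0, -0.0, -180.0]
ft_force: [-0.3, 0.6, 0.5]
finger_gap: 51.4
```

View pics/gz.png

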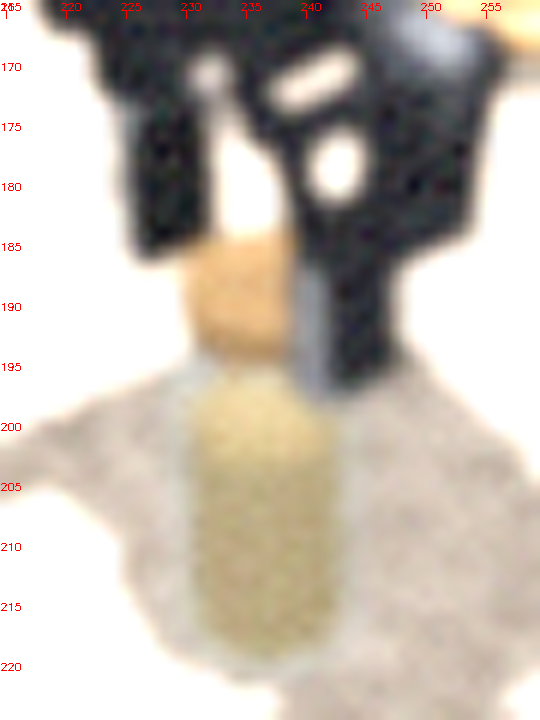

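```bash
python3 -m inch '[[[0,0,-0.5],[0,0,0],0.6],[[0,0,-1.5],[0,0,0],0.6],[[0,0,-3.5],[0,0,0],1],[[0,0,-6.5],[0,0,0],1],[[0,0,-8.5],[0,0,0],1],[[0,0,-9],[0,0,0],1],[[0,0,-9],[0,0,0],1]]'; python3 z.py k scene 215 165 45 60 12 1.6
```

```text
time: 8.15
tool_pos: [456.4, 21.0, 184.0]
tcp_rot: [-180.0, 0.1, -180.0]
ft_force: [-0.5, -0.2, -0.7]
finger_gap: 85.5
```

View pics/kz.png

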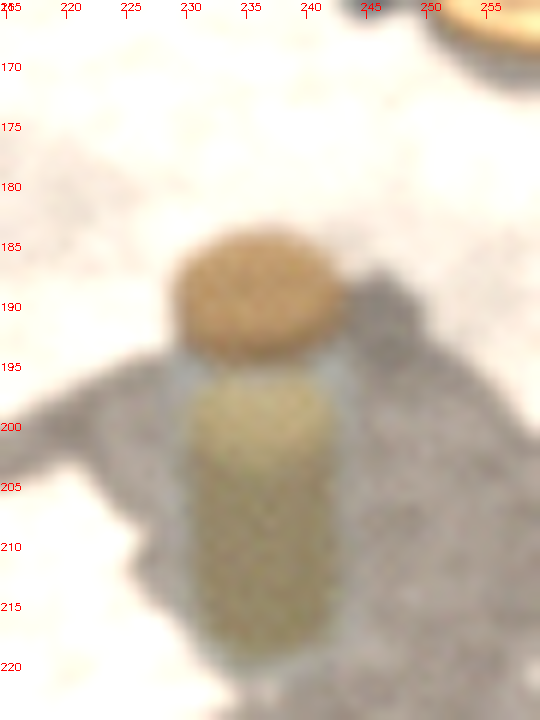

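```bash
python3 cmp.py 456 21 18 96 17 85; python3 d.py 641 156 150
```

```text
scene lid u 228.3 243.4 v 182.7 195.5 rim u 228.9 243.0 v 186.5 195.3
top lid u 234.6 248.7 v 220.4 235.0 rim u 235.1 248.3 v 221.4 234.6
t 8.2 pos [455.6  21.1 182.7] rpy [-1.8000e+02  3.0000e-02 -1.7999e+02] gap 85.6 F [ 0.6 -0.1  0.4] j6 [ -4. -13. 112.  -0.  82. -94.]
shift cm [-18.54  13.49   3.28] turn [-0.0001  0.0004  0.0002]
```

Lid_36 spans u 228.8–242.5 and v 183–195, against a predicted 228.3–243.4 and 182.7–195.5, so it is seated. Next I'll measure the three-lid pile.

```bash
python3 z.py m scene 240 138 45 36 12 1.3; python3 z.py n top 170 148 40 40 12 1.3;python3 - <<'E'
import cv2,numpy as np
a=cv2.imread("pics/mz.png");b=cv2.imread("pics/nz.png");h=max(a.shape[0],b.shape[0])
a=cv2.copyMakeBorder(a,0,h-a.shape[0],0,0,0);c=np.hstack([a,b]);cv2.imwrite("pics/mn.png",cv2.resize(c,None,fx=.78,fy=.78))
E
python3 cmp.py 643 157 23.5 60 23.5 49;python3 cmp.py 642 157 29 40 29 29; python3 cmp.py 641 157 34.5 20 34.5 9
```

```text
scene lid u 252.7 269.4 v 144.2 156.7 rim u 252.7 269.4 v 147.5 156.7
top lid u 177.9 195.8 v 155.3 173.2 rim u 178.4 195.8 v 156.5 173.2
scene lid u 250.5 271.1 v 149.2 163.9 rim u 250.6 271.0 v 152.4 163.9
top lid u 176.9 198.5 v 155.8 177.3 rim u 177.5 198.5 v 156.9 177.3
scene lid u 248.4 272.6 v 154.1 171.0 rim u 248.5 272.6 v 157.2 171.0
top lid u 176.0 201.2 v 156.2 181.2 rim u 176.6 201.2 v 157.3 181.2
```

View pics/mn.png

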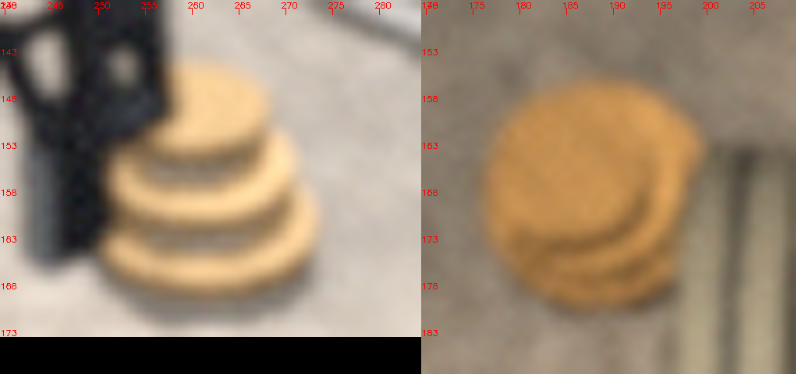

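```bash
python3 - <<'E'
from h import *
# finger inner bottom: camera-facing pad corner x-11 ; grey pad face seen
for z in (56,60,64,68):print("c",z,proj("scene",[633,139,z]).round(1),proj("scene",[633,130,z]).round(1))
for z in (78,82,86,90):print("f",z,proj("scene",[447,3,z]).round(1),proj("scene",[447,-6,z]).round(1))
for z in(78,82,86,90):print("b",z,proj("scene",[632.5,115,z]).round(1),proj("scene",[632.5,200,z]).round(1))
E
```

```text
c 56 [262.3 154. ] [264.4 155.4]
c 60 [262.3 152.7] [264.4 154.2]
c 64 [262.3 151.5] [264.4 152.9]
c 68 [262.3 150.3] [264.4 151.7]
f 78 [237.5 198.3] [239.8 200.1]
f 82 [237.5 196.9] [239.7 198.8]
f 86 [237.4 195.6] [239.7 197.5]
f 90 [237.3 194.3] [239.6 196.2]
b 78 [267.7 151.1] [248.6 138.2]
b 82 [267.7 149.8] [248.6 137. ]
b 86 [267.7 148.6] [248.5 135.8]
b 90 [267.8 147.4] [248.5 134.6]
```

```bash
python3 -m inch '[[[-1,0.7,0],[0,0,0],1],[[-3,2.2,0],[0,0,0],1],[[-6,4.4,0],[0,0,0],1],[[-9,6.6,0],[0,0,0],1],[[-12,8.9,0],[0,0,0],1],[[-15,11.1,1],[0,0,0],1],[[-17.3,12.8,2.5],[0,0,0],1],[[-18.4,13.6,4.5],[0,0,0],1],[[-18.7,13.8,7],[0,0,0],1],[[-18.7,13.8,9],[0,0,0],1],[[-18.7,13.8,10],[0,0,0],1],[[-18.7,13.8,10],[0,0,0],1],[[-18.7,13.8,10],[0,0,0],1]]'; python3 z.py o scene 225 115 65 55 12 1.4; python3 d.py 643 159.5 54.5
```

```text
time: 9.6
tool_pos: [642.5, 159.0, 83.0]
tcp_rot: [-180.0, -0.0, -180.0]
ft_force: [0.2, 0.3, 0.5]
finger_gap: 85.3
t 9.65 pos [643.2 159.1  84. ] rpy [ 1.7999e+02  9.0000e-02 -1.7999e+02] gap 85.5 F [0.3 0.3 0.7] j6 [  9.  24.  83.  -0.  73. -81.]
shift cm [0.03 0.04 2.95] turn [0.0002 0.0015 0.0001]
```

View pics/oz.png

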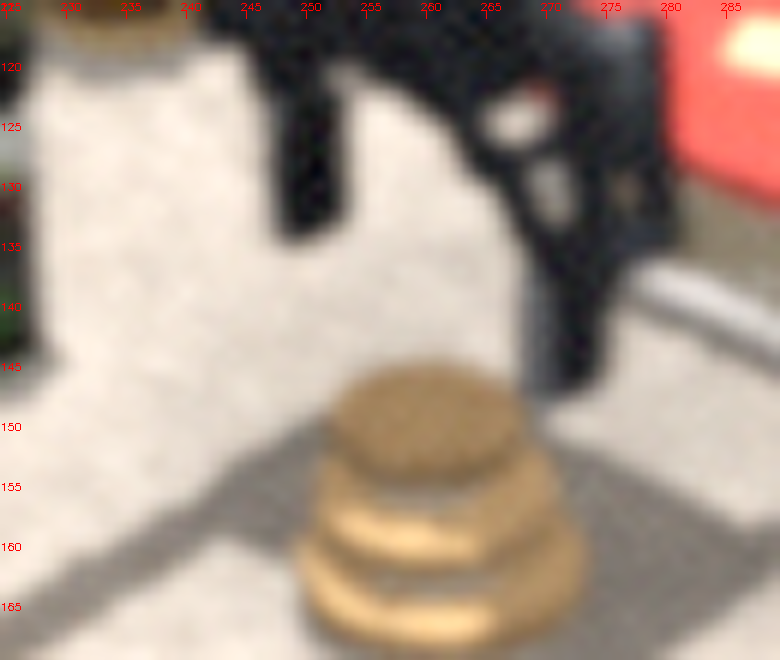

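Lid_47's disc shows at u 252–268 with its top edge at v 144, centred between the fingers. I'll descend and grip.

```bash
python3 -m inch '[[[0,0,1],[0,0,0],1],[[0,0,2],[0,0,0],1],[[0,0,2.7],[0,0,0],1],[[0,0,2.95],[0,0,0],1],[[0,0,2.95],[0,0,0],1],[[0,0,2.95],[0,0,0],0.7],[[0,0,2.95],[0,0,0],0.4],[[0,0,2.95],[0,0,0],0.4],[[0,0,2.95],[0,0,0],0.4],[[0,0,2.95],[0,0,0],0.4],[[0,0,2.95],[0,0,0],0.4]]' 35; python3 -m inch '[[[0,0,-0.5],[0,0,0],0.3],[[0,0,-1.5],[0,0,0],0.3],[[0,0,-3.5],[0,0,0],0.3],[[0,0,-6.5],[0,0,0],0.3],[[0,0,-10],[0,0,0],0.3],[[0,0,-12.5],[0,0,0],0.3],[[0,0,-14],[0,0,0],0.3],[[0,0,-14],[0,0,0],0.3],[[0,0,-14],[0,0,0],0.3]]';python3 z.py p scene 225 75 65 95 8 1.4; python3 d.py 497 -265.5 190
```

```text
time: 10.75
tool_pos: [643.2, 159.2, 54.1]
tcp_rot: [180.0, 0.1, -180.0]
ft_force: [0.3, -0.3, 3.7]
finger_gap: 45.4
time: 11.65
tool_pos: [642.1, 159.0, 192.3]
tcp_rot: [-180.0, -0.1, -180.0]
ft_force: [-0.5, 0.0, -1.3]
finger_gap: 45.1
t 11.7 pos [641.6 158.9 191.2] rpy [-1.7997e+02 -1.7000e-01 -1.7999e+02] gap 45.5 F [-0.2  0.4 -0.8] j6 [  9.  18.  78.  -0.  84. -81.]
shift cm [ 14.47 -42.44   0.19] turn [-0.0005 -0.0029  0.0002]
```

View pics/pz.png

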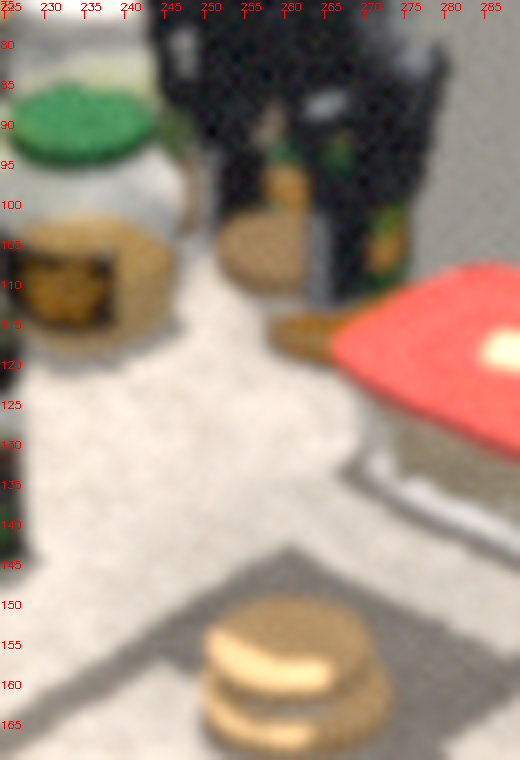

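Lid_47 is held level at (256,106), and two lids remain. I'll carry it to jar_47.

```bash
python3 -m inch '[[[0.3,-1,0],[0,0,0],0.3],[[1,-3,0],[0,0,0],0.3],[[2.2,-6.5,0],[0,0,0],0.3],[[3.5,-10.3,0],[0,0,0],0.3],[[4.8,-14.1,0],[0,0,0],0.3],[[6.1,-17.9,0],[0,0,0],0.3],[[7.4,-21.7,0],[0,0,0],0.3],[[8.7,-25.5,0],[0,0,0],0.3],[[10,-29.3,0],[0,0,0],0.3],[[11.3,-33.1,0],[0,0,0],0.3],[[12.6,-36.9,0],[0,0,0],0.3],[[13.6,-40,0],[0,0,0],0.3],[[14.3,-41.9,0.5],[0,0,0],0.3],[[14.5,-42.4,1.8],[0,0,0],0.3],[[14.5,-42.5,3.5],[0,0,0],0.3],[[14.5,-42.5,4.5],[0,0,0],0.3],[[14.5,-42.5,4.7],[0,0,0],0.3],[[14.5,-42.5,4.7],[0,0,0],0.3]]';python3 z.py q2 scene 305 210 60 80 9 1.6; python3 d.py 497 -266 110
```

```text
time: 13.5
tool_pos: [497.3, -265.0, 145.4]
tcp_rot: [179.9, -0.1, -179.9]
ft_force: [0.2, -0.4, -0.2]
finger_gap: 45.3
t 13.55 pos [ 497.9 -265.4  146.3] rpy [ 1.7999e+02 -1.0000e-02 -1.7994e+02] gap 45.5 F [0.6 0.7 0.1] j6 [ -33.    6.   97.    0.   77. -123.]
shift cm [ 0.09 -0.06  3.63] turn [ 0.0001 -0.0002  0.001 ]
```

View pics/q2z.png

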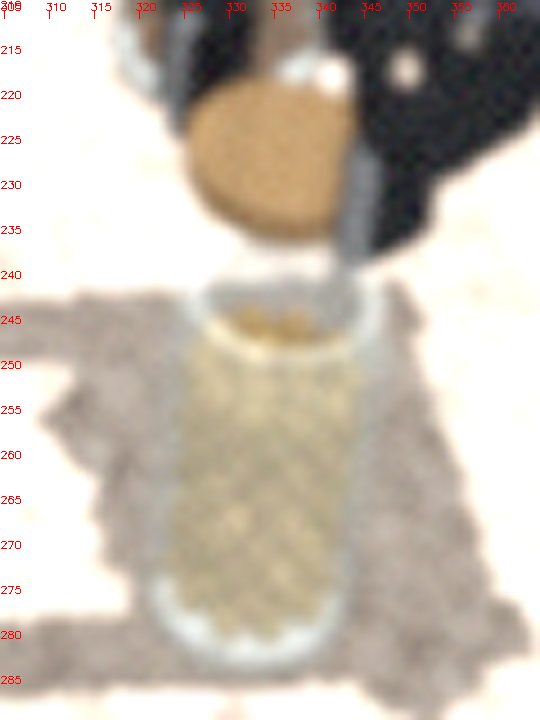

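```bash
python3 cmp.py 497.9 -265.4 23.5 152.2 22.5 105
```

```text
scene lid u 324.9 349.0 v 217.1 237.0 rim u 324.0 346.1 v 234.4 249.8
top lid u 346.3 366.4 v 190.1 209.6 rim u 343.6 361.2 v 194.2 211.6
```

```bash
python3 -m inch '[[[-0.2,-0.1,0.8],[0,0,0],0.3],[[-0.2,-0.1,1.6],[0,0,0],0.3],[[-0.2,-0.1,2.2],[0,0,0],0.3],[[-0.2,-0.1,2.7],[0,0,0],0.3],[[-0.2,-0.1,3.1],[0,0,0],0.3],[[-0.2,-0.1,3.35],[0,0,0],0.3],[[-0.2,-0.1,3.4],[0,0,0],0.3]]';python3 z.py r scene 305 210 60 80 9 1.6; python3 d.py 500 -266 110
```

```text
time: 14.25
tool_pos: [499.5, -266.8, 111.9]
tcp_rot: [180.0, -0.0, -180.0]
ft_force: [0.2, 0.2, 0.1]
finger_gap: 45.5
t 14.3 pos [ 499.6 -266.8  112.1] rpy [ 1.7999e+02 -1.0000e-02 -1.7999e+02] gap 45.6 F [-0.3  0.1 -0.4] j6 [ -33.    8.   99.    0.   73. -123.]
shift cm [-0.04  0.08  0.21] turn [ 0.0002 -0.0002  0.0001]
```

View pics/rz.png

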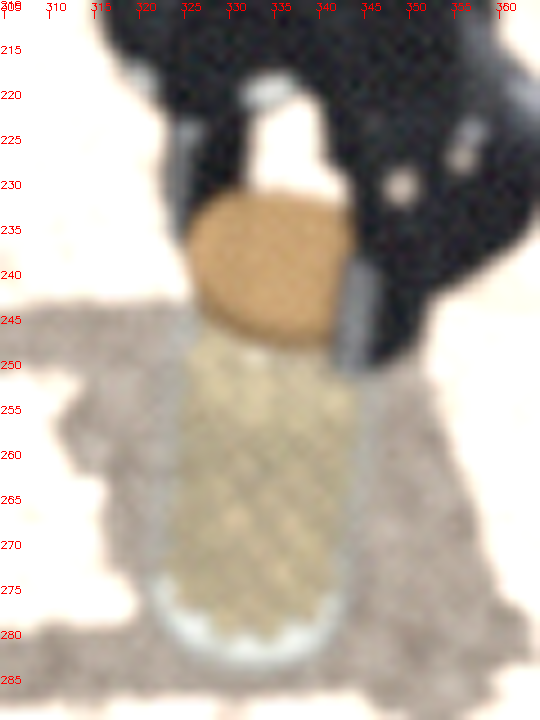

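No contact force, and the plug is in the mouth. I'll lower the last 2 mm and release.

```bash
python3 -m inch '[[[0,0,0.1],[0,0,0],0.3],[[0,0,0.2],[0,0,0],0.3],[[0,0,0.25],[0,0,0],0.3]]'; python3 -m inch '[[[0,0,0],[0,0,0],0.6],[[0,0,0],[0,0,0],0.65],[[0,0,0],[0,0,0],0.7],[[0,0,0],[0,0,0],0.7],[[0,0,-0.5],[0,0,0],0.7],[[0,0,-1.5],[0,0,0],0.7],[[0,0,-3.5],[0,0,0],0.8],[[0,0,-6],[0,0,0],1],[[0,0,-8],[0,0,0],1],[[0,0,-8.5],[0,0,0],1]]';python3 z.py s scene 305 210 60 80 9 1.6; python3 cmp.py 500 -266 23.5 116 22.5 105;python3 d.py 642 158 190
```

```text
time: 14.6
tool_pos: [499.9, -266.9, 110.1]
tcp_rot: [-180.0, 0.0, -180.0]
ft_force: [0.9, 2.4, 5.0]
finger_gap: 45.1
time: 15.6
tool_pos: [501.2, -267.9, 198.9]
tcp_rot: [-179.8, 0.3, -180.0]
ft_force: [0.2, 0.2, 1.9]
finger_gap: 85.1
scene lid u 324.4 348.1 v 230.0 249.8 rim u 324.9 347.0 v 234.2 249.5
top lid u 343.4 362.8 v 192.2 211.1 rim u 343.8 361.4 v 193.4 210.8
t 15.65 pos [ 501.  -267.8  198.2] rpy [-179.84    0.24 -179.99] gap 85.6 F [ 0.1  0.7 -0.1] j6 [ -33.    4.   94.   -0.   82. -123.]
shift cm [-14.1   42.58   0.76] turn [-0.0028  0.0042  0.0002]
```

View pics/sz.png

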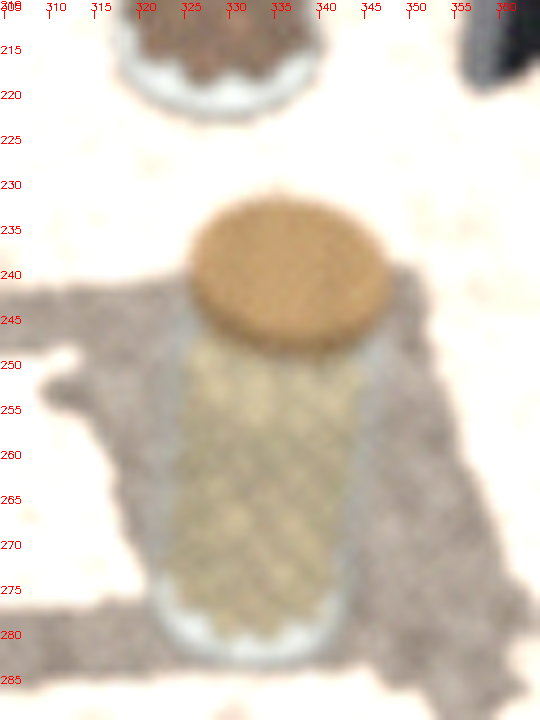

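Lid_47 is seated (u 325.6–347.8, v 231–249). The arm is now clear of the pile, so I'll measure it in both views.

```bash
python3 z.py t1 scene 240 142 45 36 10 1.3; python3 z.py t2 top 170 148 34 36 10 1.3;python3 - <<'E'
import cv2,numpy as np
cv2.imwrite("pics/t12.png",np.hstack([cv2.imread("pics/t1z.png"),cv2.imread("pics/t2z.png")]))
E
python3 cmp.py 642 157 29 40 29 29; python3 cmp.py 641 157 34.5 20 34.5 9
```

```text
scene lid u 250.5 271.1 v 149.2 163.9 rim u 250.6 271.0 v 152.4 163.9
top lid u 176.9 198.5 v 155.8 177.3 rim u 177.5 198.5 v 156.9 177.3
scene lid u 248.4 272.6 v 154.1 171.0 rim u 248.5 272.6 v 157.2 171.0
top lid u 176.0 201.2 v 156.2 181.2 rim u 176.6 201.2 v 157.3 181.2
```

View pics/t12.png

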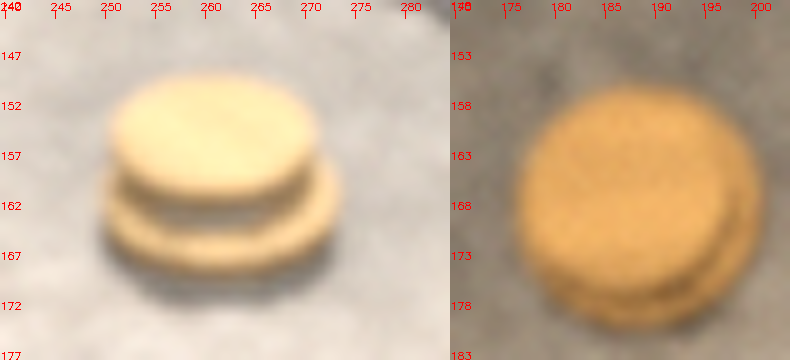

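View pics/t2_top.png

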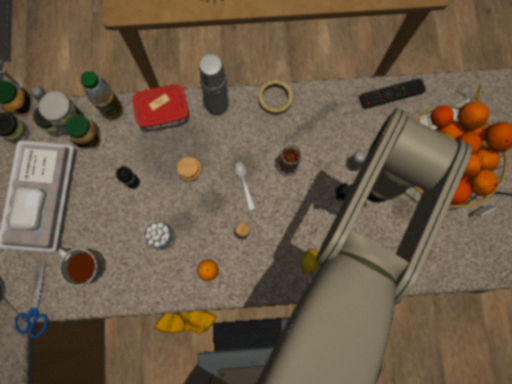

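```bash
python3 -m inch '[[[-0.3,1,0],[0,0,0],1],[[-1,3,0],[0,0,0],1],[[-2.2,6.5,0],[0,0,0],1],[[-3.6,10.8,0],[0,0,0],1],[[-5,15.1,0],[0,0,0],1],[[-6.4,19.4,0],[0,0,0],1],[[-7.8,23.7,0],[0,0,0],1],[[-9.2,28,0],[0,0,0],1],[[-10.6,32.3,0],[0,0,0],1],[[-12,36.3,0],[0,0,0],1],[[-13.2,39.8,1],[0,0,0],1],[[-13.9,41.8,3],[0,0,0],1],[[-14.1,42.5,6],[0,0,0],1],[[-14.1,42.5,9.5],[0,0,0],1],[[-14.1,42.5,12],[0,0,0],1],[[-14.1,42.5,13],[0,0,0],1],[[-14.1,42.5,13],[0,0,0],1],[[-14.1,42.5,13],[0,0,0],1]]';python3 z.py u scene 225 115 65 55 12 1.4; python3 d.py 642.3 157.8 32.5
```

```text
time: 17.55
tool_pos: [641.0, 158.4, 65.7]
tcp_rot: [180.0, 0.0, -180.0]
ft_force: [-0.1, -0.5, 0.3]
finger_gap: 85.5
t 17.6 pos [641.7 158.4  66.7] rpy [ 1.7997e+02  1.5000e-01 -1.7999e+02] gap 85.3 F [-0.5  0.   0.4] j6 [  9.  24.  84.   0.  71. -81.]
shift cm [-0.05 -0.06  3.42] turn [0.0005 0.0025 0.0001]
```

View pics/uz.png

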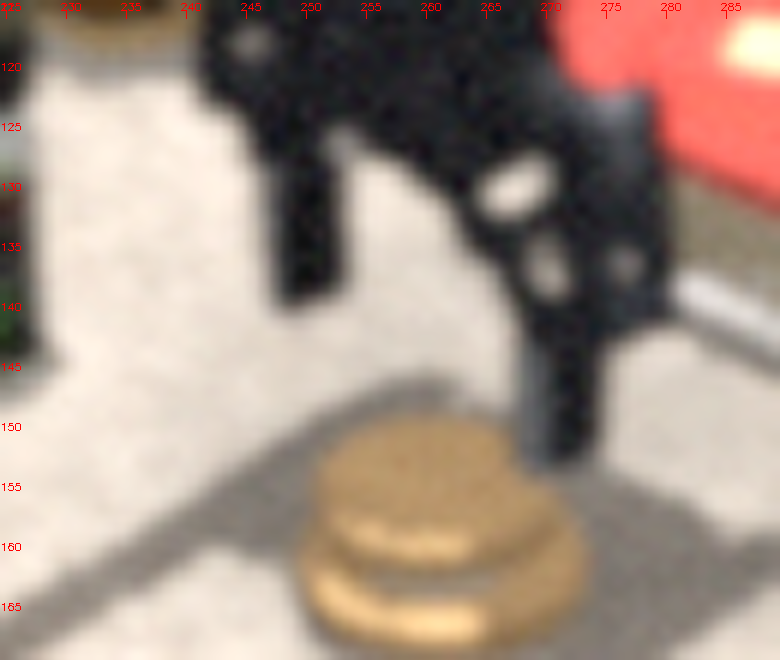

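The open fingers straddle lid_58 (centre about (260.8,155)). I'll descend and grip.

```bash
python3 -m inch '[[[0,0,1],[0,0,0],1],[[0,0,2],[0,0,0],1],[[-0.05,0,2.9],[0,0,0],1],[[-0.05,0,3.3],[0,0,0],1],[[-0.05,0,3.4],[0,0,0],1],[[-0.05,0,3.4],[0,0,0],0.8],[[-0.05,0,3.4],[0,0,0],0.5],[[-0.05,0,3.4],[0,0,0],0.5],[[-0.05,0,3.4],[0,0,0],0.5],[[-0.05,0,3.4],[0,0,0],0.5]]' 40; python3 -m inch '[[[0,0,-0.5],[0,0,0],0.4],[[0,0,-1.5],[0,0,0],0.4],[[0,0,-3.5],[0,0,0],0.4],[[0,0,-6.5],[0,0,0],0.4],[[0,0,-10],[0,0,0],0.4],[[0,0,-13.5],[0,0,0],0.4],[[0,0,-16],[0,0,0],0.4],[[0,0,-17.3],[0,0,0],0.4],[[0,0,-17.5],[0,0,0],0.4],[[0,0,-17.5],[0,0,0],0.4]]';python3 z.py v scene 225 75 65 95 8 1.4; python3 d.py 634.5 -119 205
```

```text
time: 18.6
tool_pos: [641.7, 158.2, 31.6]
tcp_rot: [180.0, 0.1, -180.0]
ft_force: [0.3, 0.2, 4.6]
finger_gap: 56.4
time: 19.6
tool_pos: [640.7, 158.1, 205.0]
tcp_rot: [-180.0, -0.1, -180.0]
ft_force: [0.2, -0.4, -0.6]
finger_gap: 56.1
t 19.65 pos [640.2 158.  203.9] rpy [-1.7998e+02 -1.5000e-01 -1.7999e+02] gap 56.3 F [ 0.3 -0.8 -1.4] j6 [  9.  18.  77.   0.  85. -81.]
shift cm [  0.58 -27.7   -0.1 ] turn [-0.0004 -0.0026  0.0002]
```

View pics/vz.png

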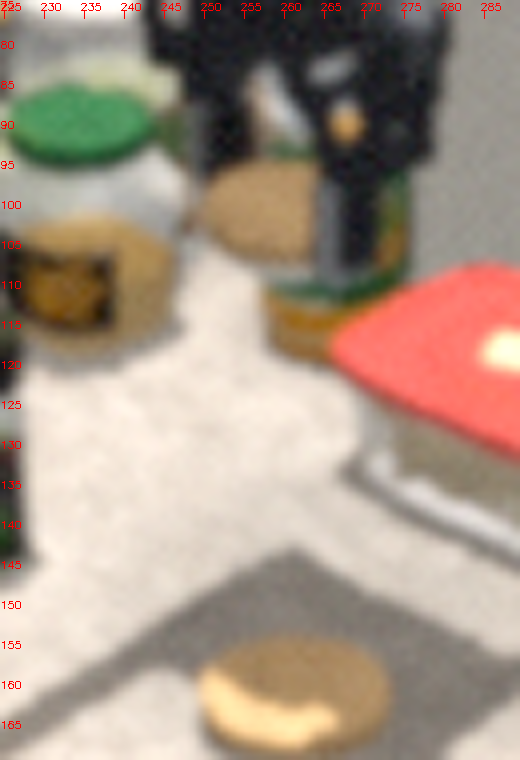

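```bash
python3 -m inch '[[[0,-1,0],[0,0,0],0.4],[[0.1,-3,0],[0,0,0],0.4],[[0.1,-6.5,0],[0,0,0],0.4],[[0.2,-10.3,0],[0,0,0],0.4],[[0.3,-14.1,0],[0,0,0],0.4],[[0.4,-17.9,0],[0,0,0],0.4],[[0.5,-21.7,0],[0,0,0],0.4],[[0.6,-25,0],[0,0,0],0.4],[[0.6,-27,0.5],[0,0,0],0.4],[[0.6,-27.6,1.8],[0,0,0],0.4],[[0.6,-27.7,3],[0,0,0],0.4],[[0.6,-27.7,3.7],[0,0,0],0.4],[[0.6,-27.7,3.8],[0,0,0],0.4],[[0.6,-27.7,3.8],[0,0,0],0.4]]';python3 z.py w scene 300 145 60 80 9 1.6; python3 d.py 634.5 -119 127.6; python3 cmp.py 634.5 -119 29 176 28 125
```

```text
time: 21.05
tool_pos: [635.0, -117.6, 167.2]
tcp_rot: [180.0, -0.1, -179.9]
ft_force: [1.4, 0.5, 0.3]
finger_gap: 56.1
t 21.1 pos [ 635.4 -117.9  168. ] rpy [ 1.8000e+02  1.0000e-02 -1.7991e+02] gap 56.4 F [-0.2  0.1 -0.4] j6 [ -15.   17.   82.    0.   81. -105.]
shift cm [ 0.09 -0.11  4.04] turn [0.0001 0.0002 0.0016]
scene lid u 320.5 346.3 v 151.6 169.8 rim u 319.7 343.6 v 169.6 183.7
top lid u 281.2 305.1 v 135.9 159.8 rim u 280.4 302.2 v 142.6 163.7
```

View pics/wz.png

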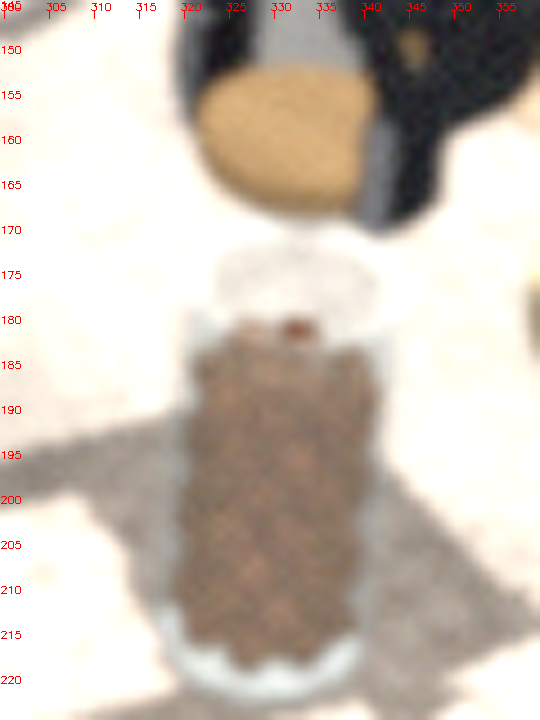

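```bash
python3 - <<'E'
from h import *
s=cv2.imread("pics/w_scene.png")[145:225,300:360].astype(float)
s=np.clip((s-110)*2.6,0,255).astype(np.uint8);s=cv2.resize(s,None,fx=9,fy=9,interpolation=cv2.INTER_CUBIC)
for c,col in(([634.5,-119,125],(0,0,255)),):
    for r in(28,24.5):cv2.polylines(s,[((circ("scene",c,r)-[300,145]+.5)*9).astype(np.int32)],True,col,1)
cv2.polylines(s,[((circ("scene",[634.5,-119,3],31)-[300,145]+.5)*9).astype(np.int32)],True,(255,0,0),1)
cv2.imwrite("pics/w2.png",s)
E
```

```text
(no output)
```

View pics/w2.png

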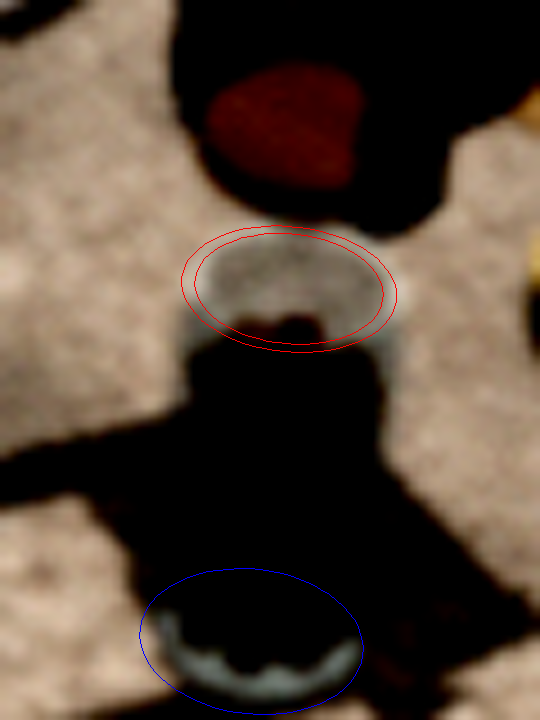

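```bash
python3 -m inch '[[[-0.05,-0.2,0.8],[0,0,0],0.4],[[-0.05,-0.2,1.7],[0,0,0],0.4],[[-0.05,-0.2,2.4],[0,0,0],0.4],[[-0.05,-0.2,2.9],[0,0,0],0.4],[[-0.05,-0.2,3.3],[0,0,0],0.4],[[-0.05,-0.2,3.6],[0,0,0],0.4],[[-0.05,-0.2,3.75],[0,0,0],0.4],[[-0.05,-0.2,3.75],[0,0,0],0.4]]';python3 z.py x scene 300 145 60 80 9 1.6; python3 d.py 636 -120 127.6
```

```text
time: 21.9
tool_pos: [636.4, -120.8, 131.8]
tcp_rot: [-180.0, 0.1, -180.0]
ft_force: [-1.5, 1.9, 5.3]
finger_gap: 55.8
t 21.95 pos [ 636.3 -120.8  131.7] rpy [-1.7999e+02  1.0000e-01 -1.7998e+02] gap 56.6 F [-1.8  1.1  5.8] j6 [ -15.   19.   84.    0.   77. -105.]
shift cm [0.03 0.08 0.41] turn [-0.0001  0.0018  0.0003]
```

View pics/xz.png

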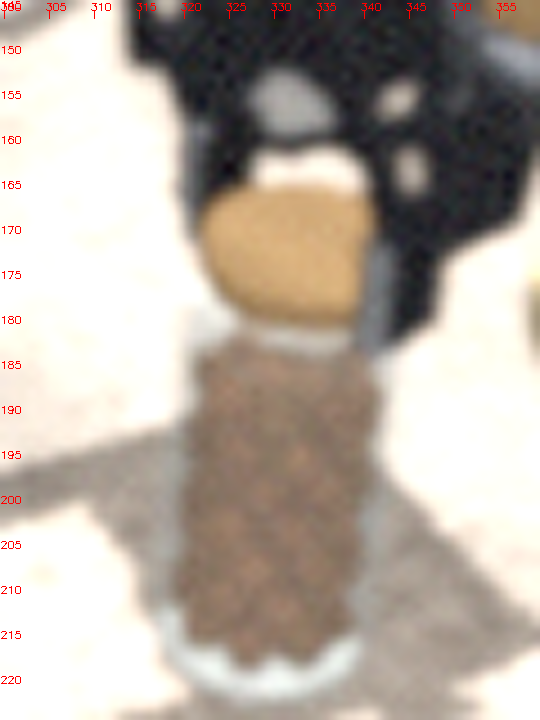

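There's light contact (5.8 N, plus side force towards −x,+y) about 4 mm above home. I'll shift 1.5–2 mm that way and try again.

```bash
python3 -m inch '[[[0,0,-0.2],[0,0,0],0.4],[[0.1,0.1,-0.2],[0,0,0],0.4],[[0.15,0.2,-0.1],[0,0,0],0.4],[[0.15,0.2,0],[0,0,0],0.4],[[0.15,0.2,0.05],[0,0,0],0.4],[[0.15,0.2,0.05],[0,0,0],0.4]]'; python3 d.py 636 -120 127.6
```

```text
time: 22.55
tool_pos: [633.9, -118.8, 129.4]
tcp_rot: [180.0, -0.0, -180.0]
ft_force: [-0.3, -0.4, -1.0]
finger_gap: 56.4
t 22.55 pos [ 633.9 -118.8  129.4] rpy [ 1.7999e+02 -3.0000e-02 -1.7998e+02] gap 56.4 F [-0.3 -0.4 -1. ] j6 [ -15.   19.   84.   -0.   77. -105.]
shift cm [-0.21 -0.12  0.18] turn [ 0.0001 -0.0005  0.0003]
```

No force now, and it's lower. I'll lower the last bit and release.

```bash
python3 -m inch '[[[0,0,0.1],[0,0,0],0.4],[[0,0,0.18],[0,0,0],0.4],[[0,0,0.2],[0,0,0],0.4]]'; python3 -m inch '[[[0,0,0],[0,0,0],0.7],[[0,0,0],[0,0,0],0.8],[[0,0,0],[0,0,0],0.85],[[0,0,0],[0,0,0],0.85],[[0,0,0],[0,0,0],0.85],[[0,0,-0.5],[0,0,0],0.85],[[0,0,-1.5],[0,0,0],0.85],[[0,0,-3.5],[0,0,0],1],[[0,0,-6],[0,0,0],1],[[0,0,-8],[0,0,0],1],[[0,0,-8.5],[0,0,0],1]]';python3 z.py y scene 300 145 60 80 9 1.6; python3 cmp.py 634 -119 29 136 28 125;python3 d.py 642 156.5 190
```

```text
time: 22.85
tool_pos: [634.2, -118.8, 127.7]
tcp_rot: [180.0, 0.0, -180.0]
ft_force: [0.4, 0.6, 0.5]
finger_gap: 56.6
time: 23.95
tool_pos: [635.9, -119.3, 217.4]
tcp_rot: [-179.9, 0.3, -180.0]
ft_force: [0.1, 0.1, 0.8]
finger_gap: 85.3
scene lid u 319.1 344.3 v 165.7 184.0 rim u 319.5 343.4 v 169.7 183.8
top lid u 280.0 303.2 v 141.1 164.2 rim u 280.4 302.3 v 142.8 163.8
t 24.0 pos [ 635.6 -119.3  216.5] rpy [-179.92    0.29 -179.98] gap 85.7 F [ 0.1  0.1 -0. ] j6 [ -15.   15.   79.   -0.   85. -105.]
shift cm [-0.63 27.58  2.62] turn [-0.0014  0.005   0.0003]
```

View pics/yz.png

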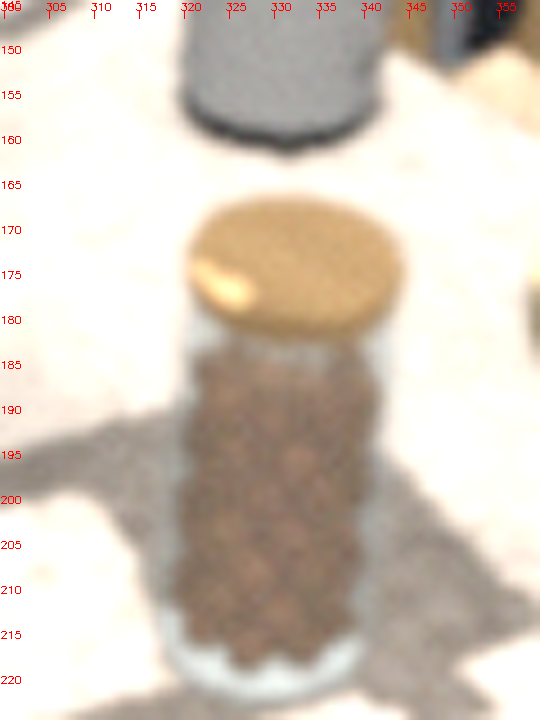

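Lid_58 sits on its jar (u 320.4–344.5, v 166–182). On to the last lid.

```bash
python3 z.py t3 scene 240 142 45 36 10 1.3; python3 z.py t4 top 170 148 34 36 10 1.3;python3 - <<'E'
import cv2,numpy as np
cv2.imwrite("pics/t34.png",np.hstack([cv2.imread("pics/t3z.png"),cv2.imread("pics/t4z.png")]))
E
python3 cmp.py 642 156.5 34.5 20 34.5 9
```

```text
scene lid u 248.8 273.0 v 154.0 170.9 rim u 248.9 273.0 v 157.1 170.9
top lid u 176.2 201.4 v 155.9 180.8 rim u 176.7 201.4 v 156.9 180.8
```

View pics/t34.png

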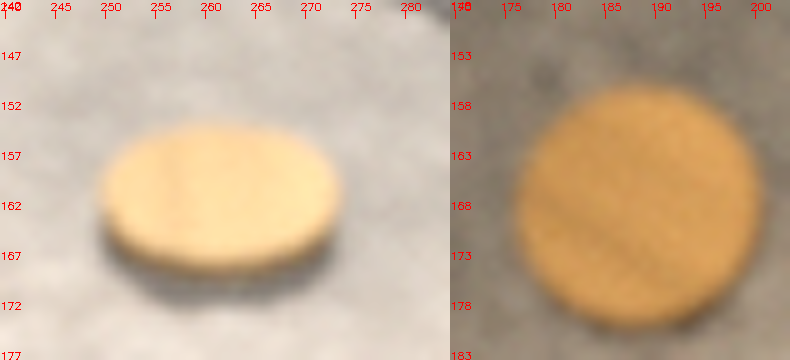

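```bash
python3 -m inch '[[[0,1,0],[0,0,0],1],[[-0.1,3,0],[0,0,0],1],[[-0.2,6.5,0],[0,0,0],1],[[-0.3,10.5,0],[0,0,0],1],[[-0.4,14.5,0],[0,0,0],1],[[-0.5,18.5,1],[0,0,0],1],[[-0.6,22.5,3],[0,0,0],1],[[-0.7,25.5,6],[0,0,0],1],[[-0.7,27.2,9.5],[0,0,0],1],[[-0.7,27.6,12.5],[0,0,0],1],[[-0.7,27.6,15],[0,0,0],1],[[-0.7,27.6,16],[0,0,0],1],[[-0.7,27.6,16],[0,0,0],1],[[-0.7,27.6,16],[0,0,0],1]]';python3 z.py A scene 225 115 65 60 11 1.4; python3 d.py 642.5 156.5 12
```

```text
time: 25.5
tool_pos: [641.5, 157.2, 53.6]
tcp_rot: [180.0, 0.0, -180.0]
ft_force: [0.4, 0.2, 1.0]
finger_gap: 85.0
t 25.55 pos [642.2 157.2  54.5] rpy [1.7997e+02 1.3000e-01 1.8000e+02] gap 85.3 F [0.5 0.4 1. ] j6 [  9.  25.  84.   0.  70. -81.]
shift cm [-0.02 -0.08  4.25] turn [ 0.0004  0.0023 -0.0001]
```

View pics/Az.png

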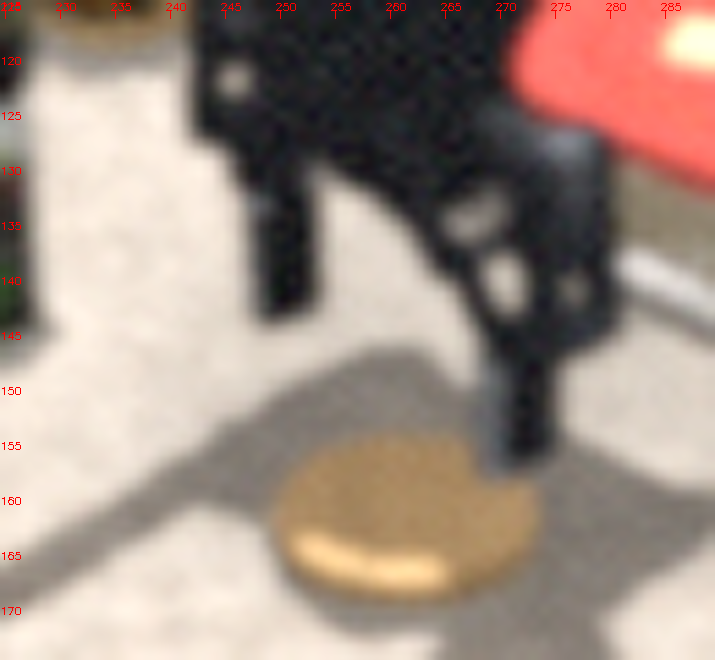

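The fingers are over lid_69, which is centred at (261,161). I'll descend in two steps, checking force at each.

```bash
python3 -m inch '[[[0,-0.05,1],[0,0,0],1],[[0,-0.05,2],[0,0,0],1],[[0,-0.05,3],[0,0,0],1],[[0,-0.05,3.7],[0,0,0],1],[[0,-0.05,4],[0,0,0],1],[[0,-0.05,4.2],[0,0,0],1],[[0,-0.05,4.2],[0,0,0],1]]' 45;python3 -m inch '[[[0,0,0],[0,0,0],0.8],[[0,0,0],[0,0,0],0.7],[[0,0,0],[0,0,0],0.6],[[0,0,0],[0,0,0],0.6],[[0,0,0],[0,0,0],0.6]]'
```

```text
time: 26.25
tool_pos: [641.0, 156.6, 10.6]
tcp_rot: [-180.0, -0.0, -180.0]
ft_force: [-0.5, 0.1, -0.2]
finger_gap: 85.2
time: 26.75
tool_pos: [641.9, 156.8, 11.8]
tcp_rot: [180.0, 0.1, -180.0]
ft_force: [-0.1, -0.1, 6.1]
finger_gap: 67.1
```

```bash
python3 -m inch '[[[0,0,-0.5],[0,0,0],0.5],[[0,0,-1.5],[0,0,0],0.5],[[0,0,-3.5],[0,0,0],0.5],[[0,0,-6.5],[0,0,0],0.5],[[0,0,-10],[0,0,0],0.5],[[0,0,-13.5],[0,0,0],0.5],[[0,0,-16],[0,0,0],0.5],[[0,0,-17.3],[0,0,0],0.5],[[0,0,-17.5],[0,0,0],0.5],[[0,0,-17.5],[0,0,0],0.5]]';python3 z.py B scene 225 75 65 95 8 1.4; python3 d.py 460 238 130
```

```text
time: 27.75
tool_pos: [640.7, 156.6, 184.9]
tcp_rot: [-180.0, -0.1, -180.0]
ft_force: [0.5, -0.1, -1.3]
finger_gap: 67.2
t 27.8 pos [640.2 156.5 183.9] rpy [-1.7997e+02 -1.5000e-01 -1.7999e+02] gap 66.6 F [-0.2  0.4 -0.7] j6 [  9.  18.  79.  -0.  83. -81.]
shift cm [18.    8.16  5.43] turn [-0.0005 -0.0027  0.0003]
```

View pics/Bz.png

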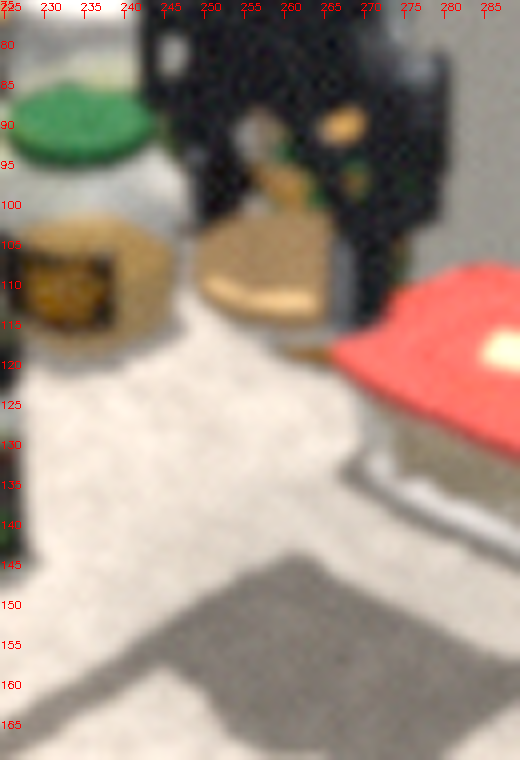

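The lid is held at (257,107), so I'll carry it to jar_69.

```bash
python3 -m inch '[[[1,0.5,0],[0,0,0],0.5],[[3,1.4,0],[0,0,0],0.5],[[6,2.7,0],[0,0,0],0.5],[[9,4.1,0],[0,0,0],0.5],[[12,5.4,0],[0,0,0],0.5],[[15,6.8,0.5],[0,0,0],0.5],[[17.2,7.8,1.5],[0,0,0],0.5],[[18,8.2,3],[0,0,0],0.5],[[18,8.2,4.4],[0,0,0],0.5],[[18,8.2,5],[0,0,0],0.5],[[18,8.2,5],[0,0,0],0.5],[[18,8.2,5],[0,0,0],0.5]]'; python3 d.py 460 238 97.8; python3 cmp.py 460 238 34.5 142 33.5 95;python3 - <<'E'
from h import *
s=shot("scene","C")[120:190,155:230].astype(float)
s1=np.clip(s*1.5,0,255).astype(np.uint8);s2=np.clip((s-90)*2.6,0,255).astype(np.uint8)
o=[]
for q in(s1,s2):
    q=cv2.resize(q,None,fx=5.3,fy=5.3,interpolation=cv2.INTER_CUBIC);o.append(q)
for r in(33.5,30):cv2.polylines(o[1],[((circ("scene",[460,238,95],r)-[155,120]+.5)*5.3).astype(np.int32)],True,(0,0,255),1)
cv2.polylines(o[1],[((circ("scene",[460,238,3],36.5)-[155,120]+.5)*5.3).astype(np.int32)],True,(255,0,0),1)
cv2.imwrite("pics/C2.png",np.hstack(o))
E
```

```text
time: 29.0
tool_pos: [461.8, 238.1, 135.7]
tcp_rot: [-180.0, -0.0, 180.0]
ft_force: [0.5, -0.8, 0.1]
finger_gap: 67.1
t 29.0 pos [461.8 238.1 135.7] rpy [-1.7998e+02 -1.0000e-02  1.7995e+02] gap 67.1 F [ 0.5 -0.8  0.1] j6 [ 22.  -1. 105.  -0.  76. -68.]
shift cm [ 0.18 -0.01  3.79] turn [-0.0003 -0.0002 -0.0008]
scene lid u 173.7 200.6 v 126.7 144.1 rim u 176.1 201.3 v 141.8 155.5
top lid u 138.4 167.5 v 215.7 244.3 rim u 143.0 169.4 v 218.8 245.2
```

View pics/C2.png

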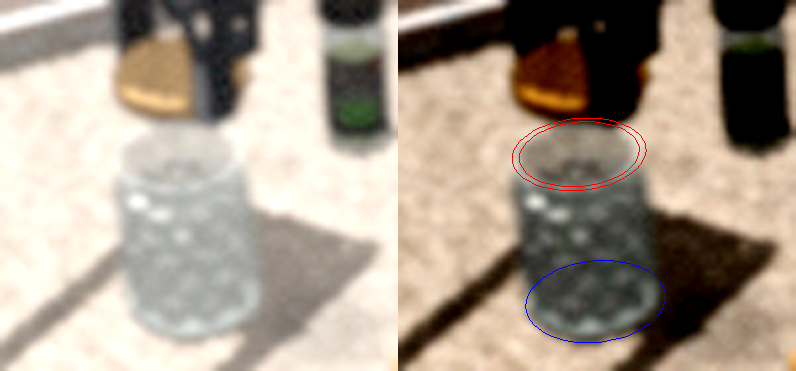

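```bash
python3 - <<'E'
from h import *
s=cv2.imread("pics/C_scene.png")[120:165,165:215].astype(float)
s=np.clip((s-20)*1.5,0,255).astype(np.uint8);f=15;u0,v0=165,120
s=cv2.resize(s,None,fx=f,fy=f,interpolation=cv2.INTER_CUBIC)
for i in range(0,50,5):cv2.putText(s,str(u0+i),(i*f,10),0,.35,(0,0,255));cv2.line(s,(i*f+f//2,10),(i*f+f//2,18),(0,0,255))
for i in range(0,45,5):cv2.putText(s,str(v0+i),(0,i*f+f//2+4),0,.35,(0,0,255))
cv2.imwrite("pics/C3.png",s)
E
python3 cmp.py 461.8 238.1 34.5 143.9 30 95
```

```text
scene lid u 174.2 201.1 v 125.8 143.2 rim u 178.0 200.6 v 142.2 154.5
top lid u 138.1 167.3 v 214.8 243.5 rim u 144.3 168.0 v 219.5 243.1
```

View pics/C3.png

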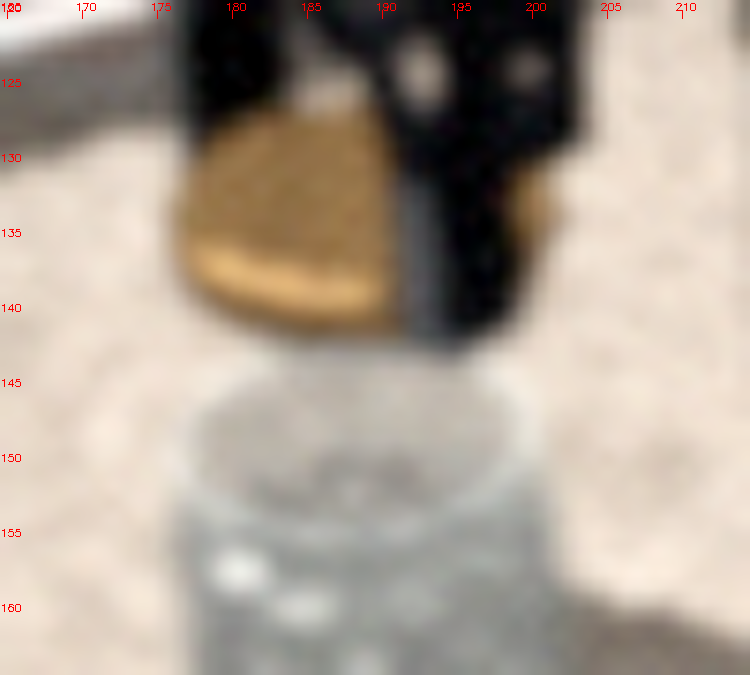

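Zoomed view: the disc spans u 176.0–201.8 and the mouth 177.2–199.5. Against the concentric prediction, the lid sits about 5 mm too far in +x. I'll correct that and lower part way.

```bash
python3 -m inch '[[[0.2,0.1,0],[0,0,0],0.5],[[0.5,0.14,0.5],[0,0,0],0.5],[[0.5,0.14,1.2],[0,0,0],0.5],[[0.5,0.14,1.8],[0,0,0],0.5],[[0.5,0.14,2.0],[0,0,0],0.5],[[0.5,0.14,2.0],[0,0,0],0.5]]';python3 z.py D scene 165 115 50 45 15 1.4; python3 d.py 459 239.5 97.8; python3 cmp.py 459.5 239.5 34.5 124.5 33.5 95
```

```text
time: 29.65
tool_pos: [455.6, 239.8, 115.0]
tcp_rot: [-180.0, -0.1, -180.0]
ft_force: [0.6, -0.2, 0.0]
finger_gap: 66.7
t 29.7 pos [455.9 239.9 115.5] rpy [-1.7998e+02 -3.0000e-02 -1.7999e+02] gap 66.9 F [-0.3 -0.4 -0.5] j6 [ 22.   0. 107.  -0.  73. -68.]
shift cm [-0.31 -0.04  1.77] turn [-0.0003 -0.0006  0.0002]
scene lid u 174.0 200.7 v 132.1 149.6 rim u 175.7 200.9 v 141.6 155.3
top lid u 139.4 168.0 v 217.0 245.1 rim u 142.4 168.8 v 219.1 245.4
```

View pics/Dz.png

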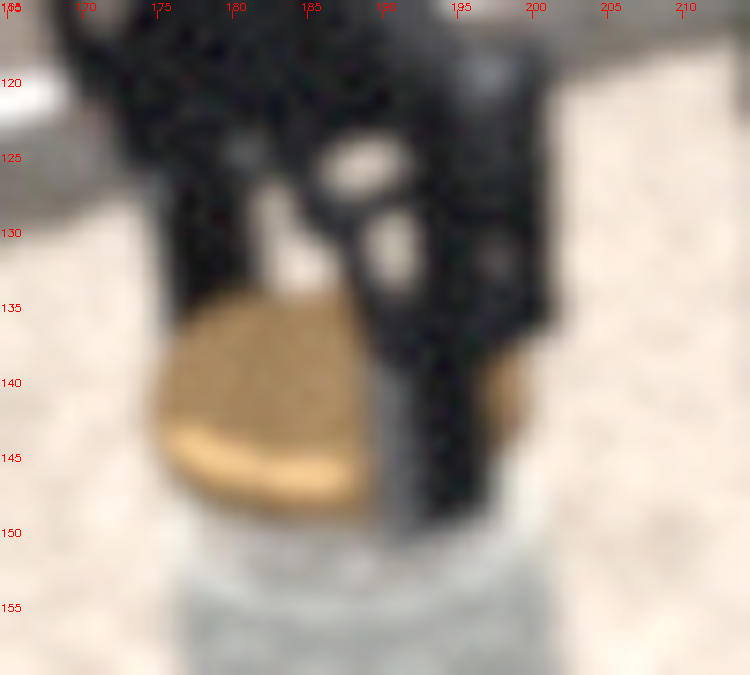

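Lid (u 175.0–199.8) and rim (u 176.4–201.0) now match the concentric prediction within about 1 mm. Lowering.

```bash
python3 -m inch '[[[-0.05,0,0.4],[0,0,0],0.5],[[-0.05,0,0.8],[0,0,0],0.5],[[-0.05,0,1.1],[0,0,0],0.5],[[-0.05,0,1.3],[0,0,0],0.5],[[-0.05,0,1.45],[0,0,0],0.5],[[-0.05,0,1.45],[0,0,0],0.5]]'; python3 d.py 459 239.5 97.8
```

```text
time: 30.3
tool_pos: [456.4, 239.9, 101.0]
tcp_rot: [-180.0, -0.0, -180.0]
ft_force: [-0.2, 0.2, -0.7]
finger_gap: 66.9
t 30.3 pos [456.4 239.9 101. ] rpy [-1.7999e+02 -2.0000e-02 -1.7999e+02] gap 66.9 F [-0.2  0.2 -0.7] j6 [ 22.   1. 107.   0.  72. -68.]
shift cm [-0.26 -0.04  0.32] turn [-0.0001 -0.0004  0.0002]
```

```bash
python3 -m inch '[[[0,0,0.12],[0,0,0],0.5],[[0,0,0.24],[0,0,0],0.5],[[0,0,0.32],[0,0,0],0.5],[[0,0,0.32],[0,0,0],0.5]]'
```

```text
time: 30.7
tool_pos: [456.5, 240.0, 98.0]
tcp_rot: [-180.0, -0.0, -180.0]
ft_force: [-0.4, 0.6, -0.8]
finger_gap: 67.2
```

```bash
python3 -m inch '[[[0,0,0],[0,0,0],0.85],[[0,0,0],[0,0,0],0.95],[[0,0,0],[0,0,0],1],[[0,0,0],[0,0,0],1],[[0,0,0],[0,0,0],1],[[0,0,-0.5],[0,0,0],1],[[0,0,-1.5],[0,0,0],1],[[0,0,-3.5],[0,0,0],1],[[0,0,-6.5],[0,0,0],1],[[0,0,-9.5],[0,0,0],1],[[0,0,-12],[0,0,0],1],[[0,0,-13],[0,0,0],1]]'; python3 -m inch '[[[0.5,1,0],[0,0,0],1],[[1.5,3,0],[0,0,0],1],[[3,6,0],[0,0,0],1],[[5,9,0],[0,0,0],1],[[7,12,0],[0,0,0],1],[[9,15,0],[0,0,0],1],[[11,18,0],[0,0,0],1],[[13,21,0],[0,0,0],1],[[15,24,0],[0,0,0],1],[[16,26,0],[0,0,0],1],[[16,26,0],[0,0,0],1],[[16,26,0],[0,0,0],1]]'; python3 - <<'E'
from h import *
s=shot("scene","F");t=shot("top","F")
J=dict(j69=(459.3,239.5,106,34.5),j36=(456,21.3,96,18),j58=(634.5,-119,136,29),j47=(500,-266.8,116,23.5))
rows=[]
for n,im in(("scene",s),("top",t)):
    cs=[]
    for k,(x,y,z,r) in J.items():
        u,v=np.round(proj(n,[x,y,z-20])).astype(int);w=18
        q=im[v-w:v+w,u-w:u+w];cs.append(cv2.resize(cv2.convertScaleAbs(q,alpha=1.5),(198,198),interpolation=cv2.INTER_CUBIC))
    rows.append(np.hstack(cs));
    cs2=[]
    for c,(k,(x,y,z,r)) in zip(cs,J.items()):
        c=c.copy();u,v=np.round(proj(n,[x,y,z-20])).astype(int)
        for zz,col in((z,(0,0,255)),(z-11,(255,0,0))):cv2.polylines(c,[((circ(n,[x,y,zz],r)-[u-18,v-18]+.5)*5.5).astype(np.int32)],True,col,1)
        cs2.append(c)
    rows.append(np.hstack(cs2))
cv2.imwrite("pics/F2.png",np.vstack(rows)[:,:]);
E
```

```text
time: 31.9
tool_pos: [458.1, 240.6, 232.4]
tcp_rot: [179.9, 0.3, -180.0]
ft_force: [0.3, 0.3, 0.4]
finger_gap: 85.6
time: 33.1
tool_pos: [295.3, 499.7, 226.2]
tcp_rot: [-179.9, -0.1, -179.9]
ft_force: [0.1, -0.7, 0.5]
finger_gap: 85.3
```

```bash
python3 -c "
import cv2;a=cv2.imread('pics/F2.png');print(a.shape);cv2.imwrite('pics/F3.png',cv2.resize(a,(594,594)) if a.shape[0]>600 else a)
cv2.imwrite('pics/F2a.png',a[:396]);cv2.imwrite('pics/F2b.png',a[396:])"
```

```text
(792, 792, 3)
```

View pics/F2a.png

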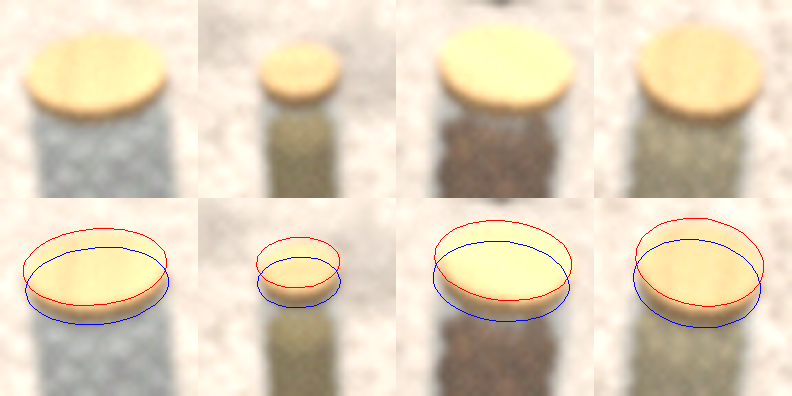

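View pics/F2b.png

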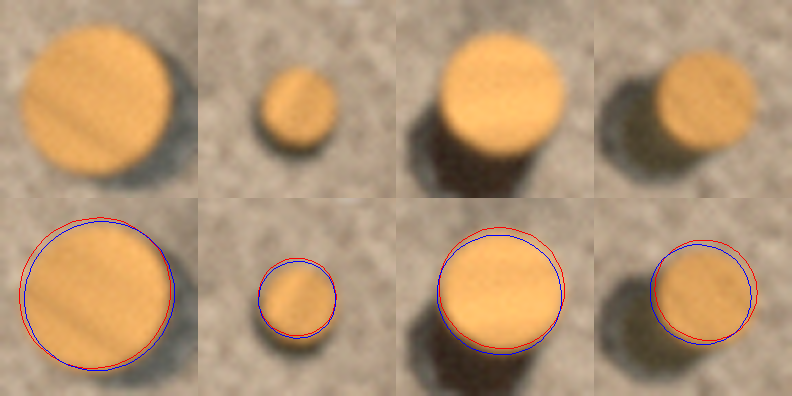

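View pics/F_scene.png

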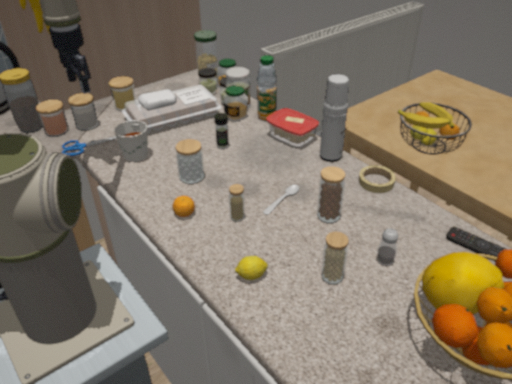

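Both final views show all four discs flat and centred on their jars: scene (189,147), (236,188), (332,174), (336,240), each within about 1 px of the fully-home prediction. The pepper jar (221,130) and salt shaker (388,247) haven't moved, so I'm handing in.

```bash
python3 d.py 295 500 226; python3 -c "
from bench import r
print(r.hand_in())"
```

```text
t 33.2 pos [296.4 499.1 227. ] rpy [-1.7990e+02 -5.0000e-02  1.7999e+02] gap 85.0 F [ 0.  -0.5  1. ] j6 [ 54.   5.  90.  -0.  86. -36.]
shift cm [0.14 0.09 0.1 ] turn [-0.0017 -0.0009 -0.0002]
the job is handed in; nothing more can be done
None
```

I took the pile apart from the top down (36, 47, 58, 69) and put each lid on the jar of its own size. I handed in at about 33 s with the gripper open and clear of everything. The hand-in gave no verdict.

**Last checks:** In both final views all four lids look flat and centred, within about 1 px (2–2.5 mm) of where a fully seated lid should appear. The pepper jar, the salt shaker and the jars show no visible movement.

**Less certain points:**
- **Seating not pressed:** I judged seating from the pictures and the release heights only, and did not push any lid down to test it. In the scene view the lower edges of all the discs read 1–2 px short of prediction. I put that down to blur and shading, because the lids in the pile read short in the same way.
- **Lid 36:** This one met resistance of about 16 N, probably the fingertips on the jar rim. I backed off and released it with the plug already in the mouth, so it dropped the last few millimetres. It looked seated afterwards.
- **Lid 58:** It touched lightly (about 6 N) some 4 mm above home. I shifted it about 2 mm and it then went down with no force.
- **Lid 69:** It sat roughly 3 mm off centre in the grip, so I moved the gripper about 5 mm before lowering.
- **Camera views:** The two views disagreed by up to about 3–5 mm on jar positions at the start. I settled the final positions by comparing each lid with its jar rim in the scene view.

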